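# Photograph the hung coat-peg plate, then take it down into the tray

### The job

Take the record picture of the silver coat-peg plate hanging on the sloping easel: half-press the red shutter release on the camera to its first click, hold it there for about a second while the camera focuses, then press it right down and let go, without bumping the lamp on the camera. After the picture, take the plate down without forcing it (slide it up its keyhole until the pin's head is at the wide end, then lift it off the pin) and lay it gently, peg upwards, flat on the floor of the felt-lined tray. Leave the other things on the bench where they are.

Things in the scene. Friction and masses are not known exactly. Their poses are not given: they have to be found in the camera images.
- release_top (a point): Centre of the top of the red mushroom cap of the shutter release: cap 16 mm across, its top 13 mm above the camera's top plate, 276 mm above the bench. z: the release's axis, up out of the camera, 30 degrees from vertical, leaning towards the easel; x: forward, as the lens looks. Press along -z. A dial 20 mm across, 7 mm high stands 34 mm behind (-x); the lamp farther behind.
- camera: Black camera on a fixed round-footed column (foot 150 mm across), tipped 30 degrees down towards the easel; body 128 mm wide, lens 66 mm across reaching 78 mm forward of the body's middle. Origin: centre of the foot's underside; its x axis is level, along the look to the easel, z up.
- focus_stage (a joint): First stage of the release, in m: 0 at rest, 0.003 at the first click (cap sunk 3 mm on its stem). Light spring: gives at 0.8 N, 2 N at the click. Springs back by itself.
- release_stage (a joint): Second stage of the release, in m; it moves only beyond the first click: 0 at rest, 0.003 right down (cap sunk 6 mm in all). Stiffer spring: gives above 4.5 N, 7.2 N right down, so the first click is felt as a step from 2 to 4.5 N. Half-pressed: first stage in, this one still out. Springs back by itself.
- lamp: Black LED lamp panel in the camera's hot shoe, fixed. Axes as the release's (z along its axis, x forward). Origin: foot of the lamp, 28 mm behind the release's axis. The panel, 112 mm wide, tipped 12 degrees forward, spans x -46 to -8, y -56 to 56, z 22 to 96 mm; its top front edge is 36 mm behind the release's axis, so an upright tool hits it; one leaning as the release does, or a little more, passes.
- plate: Silver coat-peg plate, 110 x 64 x 4 mm, 0.2 to 0.45 kg. Origin: centre of its back; x to its top edge, y across, z out of its front. On its centre line a keyhole through it (see the slot points) and, at x = -22 mm, a square peg 16 x 16 mm (sides along x and y) up to z = 42 mm. It hangs by the slot's narrow end, back flat on the easel's face.
- peg_mid (a point): A point on the axis of the plate's peg, 26 mm from the plate's back (22 mm above its front face); axes as the plate's.
- slot_narrow (a point): On the plate's back, at x = 41.2 mm: where the pin stands when the plate hangs. The narrow slot is 8 mm wide and runs from x = 44 mm (closed top end) down to 22.5 mm. Axes as the plate's.
- slot_wide (a point): On the plate's back, at x = 12 mm: centre of the keyhole's wide end, a hole 21 mm across. Axes as the plate's. The plate has to move 29 mm up the slope to bring this point to the pin.
- pin (a point): Foot of the brass headed pin on the easel's sloping face (fixed). z out of the face along the pin, x up the slope. Shank 5 mm across; head 14 mm across, 7 to 10.5 mm above the face, so the plate has 3 mm of play below it.
- easel: Fixed display easel of dark wood, with a grey face 164 mm long and 124 mm wide that slopes 40 degrees from level. Origin: centre of its underside; its low front edge is to its -x; its top edge is 127 mm high.
- tray: Square walnut tray lined with dark red felt, fixed, 180 by 180 mm outside, walls 6 mm thick and 16 mm high; origin: centre of its underside; inner floor at z = 6 mm, 168 by 168 mm.
- pitch_bowl: Black iron bowl 140 mm across and 73 mm high on a leather ring, fixed; it changes places with the tray.
- bangle_a: Loose silver bangle lying flat, 68 mm across, 8 mm high. Bystander.
- bangle_b: Loose brass bangle lying flat, 68 mm across, 8 mm high. Bystander.
- lens_cap: Loose black lens cap, 66 mm across, 8 mm high. Bystander.
- hammer: Loose hammer, 240 mm long, 26 mm high, wooden handle. Bystander.
- file: Loose flat file with a wooden handle, 270 mm long, 23 mm high. Bystander.
- strip: Loose silver strip, 160 by 12 by 4 mm. Bystander.
Not all that is in view belongs to the job. What is shaped like the plate but orange or yellow is not meant.

How it is judged:
By the outcome, as a careful person would: the job done as asked, in the order asked, and still so for the second after the job is handed in, with the robot touching nothing.
It also fails if it takes over 54 s, if anything falls off the work surface, if the arm or the gripper's body presses on something with over 40 N, if the wrist force passes 120 N, or if a joint passes its speed limit or range.

### The arm

A 6-joint arm with a two-finger parallel gripper is mounted at the origin on the work surface. World frame = base frame: x ahead of the robot, y to its left, z up, the work surface at z = 0. Lengths are in m, angles in rad, forces in N, time in s.
With the tool pointing down it reaches from about 0.325 to 1 m from the base axis. Payload 5.1 kg.
Tool frame: the origin (TCP) lies on the centre line of the jaws, within the pads' length; the fingertips stand 14 mm ahead of it and the grasp point (between the pads) lies 5 mm behind it; z points along the fingers, y is the direction in which the jaws open and shut (so a half turn about z gives the same grasp; the last joint's range is limited). The gripper opens to 85 mm and grips with 20 to 120 N. Pads are 22 mm wide; open, the fingers measure 114 mm over their backs; the gripper's body (76 mm by 85 mm) begins 54 mm behind the grasp point. The pads swing forward as they close: fully open they stand 13 mm farther back than shut.
Start: joints at [1.105, 0.124, 1.65, -0, 1.367, -0.083], TCP at [0.243, 0.603, 0.245] pointing down, gripper open.
Joint ranges: [-2.61, 2.61], [-1.02, 2.33], [0.03, 2.71], [-1.35, 4.49], [0.32, 2.68], [-2.91, 2.91]. Speed limits (rad/s): [2.57, 2.57, 3.14, 3.14, 3.14, 3.14].

### API

Orientations are given as [roll, pitch, yaw] about the fixed x, y, z axes, in that order (R = Rz(yaw) Ry(pitch) Rx(roll)).
In Python, from plant import get_state, snapshot, close_job gives the robot as it stands. The module is installed in compiled form; this text tells all that it offers.
- The arm moves only by the tool servo_tool, never from a script. Its argument "rows" is a list of rows, each a list of 5 numbers: the finger opening in cm, from 0 to 8.54, then the shift along the tool's x, y, z in cm, then the turn about the tool's z in degrees. In form: [[fingers, dx, dy, dz, yaw], ...]. A call has 1 to 5 rows; each row shifts and turns the commanded pose from where the row before left it, along the tool's axes as they then stand; what a row does not reach is not made up. A row lasts 1/10 s, in which the tool goes at most 50 mm and 8.59 degrees, less where a joint would pass 70% of its speed; a pose out of reach is approached as far as the arm can. A call with a gripper value outside its range is refused whole. The fingers move at their own pace and stop on an object; the grip force is fixed at half the most. Time passes only in rows, so rows that do not move let the fingers close. It gives the time, the measured TCP pose, the force and the opening at its end, in the units of the state.
- get_state(): the state, without advancing time (a new reading comes with each control period).
- snapshot(name): name is "side" or "top" or "wrist"; returns a dict with "img" (400x640x3 uint8, blue, green, red), "fov_y" (degrees; the focal length in pixels is half the picture's height over the tangent of half this angle, whatever the lens; pixels are square), "cx", "cy" (the principal point, pixels), "rvec" (rotation vector, rad) and "tvec" (3), from world to camera coordinates, as OpenCV has them; the wrist camera has in their place "mount" (4x4, takes a point from camera to tool coordinates, whose origin is the TCP and whose axes are the flange's). Camera axes: x right, y down, z forward; pixel columns grow to the right and rows downward; lengths in m; the calibration is good to about 2 mm. A picture is of the moment at which its call begins: read the wrist's pose just before it. There is no depth.
- close_job(): hands the job in, once; it reports no verdict.
The state is a dict: "clock": time; "joints": joint angles; "joint_vel": joint speeds; "joint_torque": joint torques, N m; "tool_pos": TCP position; "orientation": TCP orientation; "wrist_force": force on the tool from outside, world axes, zero at the start; "ft_torque": the same for the moment, N m; "width": finger opening in m.
Only numpy, scipy, OpenCV 4.12 (cv2) and the standard library are available. Lean on these libraries where they do the work, as an engineer would, in place of code of your own. Each camera call takes 0.05 s, during which the arm holds its last target.

## Working session

There is one attempt and no reset: what is moved stays moved. The work goes in short steps, Python scripts to look and compute and a tool call to move; the robot and the scene stay as the last step left them, time stands still between calls to the robot, and variables do not carry over. Pictures are saved under pics/ and viewed, and the job is handed in when it is done.

Besides the shell and the picture viewer there is one more tool, called after "Emit:" by a JSON object that holds its "op" and its "data", one argument or row to a line. servo_tool: Moves the arm, as the interface text tells. Its arguments: {"type":"object","properties":{"rows":{"type":"array"}},"required":["rows"]}

```bash
mkdir -p pics; ls; cat > h.py <<'E'
import numpy as np, cv2, pickle
from plant import get_state, snapshot, close_job
def save(n,f):
    s=get_state(); d=snapshot(n); d['state']=s; cv2.imwrite(f'pics/{f}.png',d['img']); pickle.dump(d,open(f'pics/{f}.pkl','wb')); return d
E
python3 - <<'E'
from h import *
print(get_state())
for n in ['side','top','wrist']:
    d=save(n,n+'0'); print(n,{k:v for k,v in d.items() if k not in('img','state')})
E
```

```text
pics
{'clock': 0.0, 'joints': array([ 1.10540833e+00,  1.24503604e-01,  1.65167400e+00,  3.86027737e-05,
        1.36748615e+00, -8.26330874e-02]), 'joint_vel': array([-0.00020599, -0.00065662,  0.00157436,  0.00052091,  0.00095021,
        0.00106981]), 'joint_torque': array([ 2.68711295e-05, -4.23618150e+01, -3.65449011e+01, -8.92283674e-05,
        6.82597703e-03, -3.88293472e-06]), 'tool_pos': array([0.24253802, 0.60243253, 0.24405395]), 'orientation': array([-3.13953174e+00, -2.08608954e-04,  2.75882969e+00]), 'wrist_force': array([-0.26990604, -0.39625079, -1.05381608]), 'ft_torque': array([ 0.03240116, -0.00963299,  0.04357109]), 'width': 0.08558225454689979}
side {'fov_y': 43.23447027983512, 'cx': 326.6538104668931, 'cy': 199.2469821909137, 'rvec': array([ 2.19144936, -0.52319724,  0.24371255]), 'tvec': array([-0.46511704,  0.29441396,  1.23748781])}
top {'fov_y': 51.96468032749572, 'cx': 322.0761183181155, 'cy': 188.56591704511098, 'rvec': array([ 2.17480156, -2.15156786,  0.05161204]), 'tvec': array([-0.009526  ,  0.50546677,  1.26384983])}
wrist {'fov_y': 65.2065312602015, 'cx': 317.63666899164264, 'cy': 199.4385829535226, 'mount': array([[ 5.80182285e-04, -9.61141255e-01, -2.76056427e-01,
         7.15332169e-02],
       [ 9.99999790e-01,  6.37008086e-04, -1.16181276e-04,
         1.77409827e-04],
       [ 2.87516794e-04, -2.76056302e-01,  9.61141423e-01,
        -1.28673847e-01],
       [ 0.00000000e+00,  0.00000000e+00,  0.00000000e+00,
         1.00000000e+00]])}
```

View pics/side0.png

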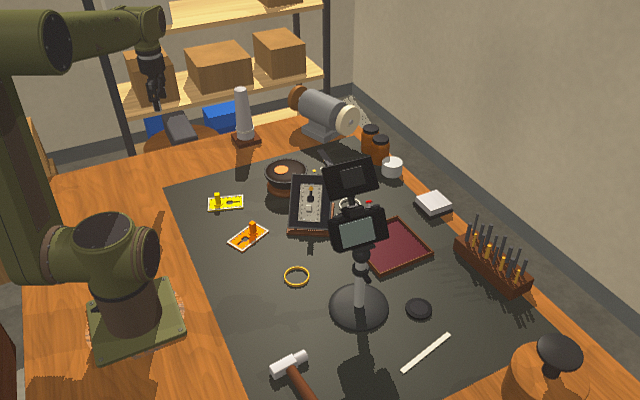

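View pics/top0.png

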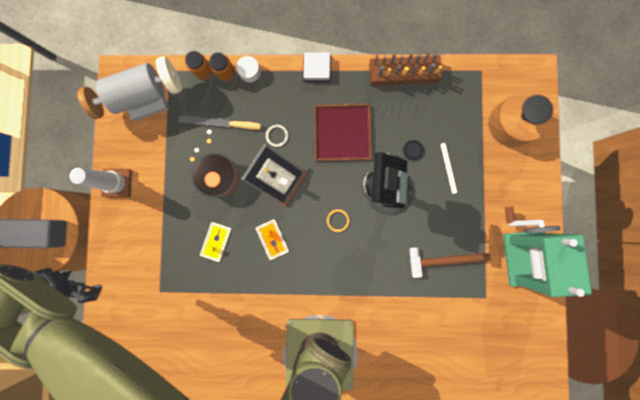

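View pics/wrist0.png

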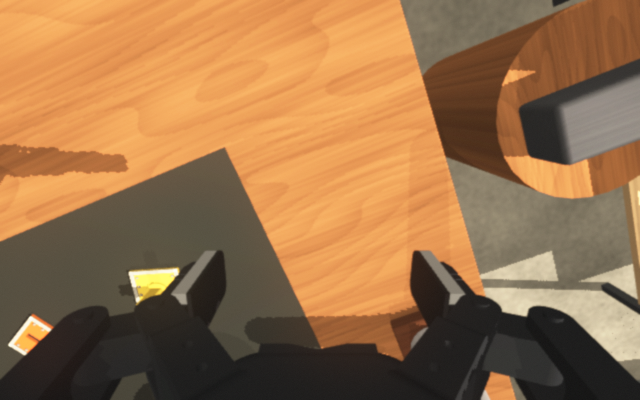

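Candidates for the plate, in the top view:
- Silver plate on the easel at (273,175). This one matches the description.
- Yellow lookalike at (215,242): decoy.
- Orange lookalike at (271,240): decoy.

I'll check the choice in close crops.

```bash
python3 - <<'E'
import cv2, numpy as np
t=cv2.imread('pics/top0.png'); s=cv2.imread('pics/side0.png')
a=cv2.resize(t[140:215,235:320],None,fx=6,fy=6,interpolation=cv2.INTER_CUBIC)
b=cv2.resize(t[140:215,355:425],None,fx=6,fy=6,interpolation=cv2.INTER_CUBIC)
c=np.hstack([a,b])[:, :]; cv2.imwrite('pics/ct.png',cv2.resize(c,(790,int(c.shape[0]*790/c.shape[1]))))
a=cv2.resize(s[150:270,270:410],None,fx=5,fy=5,interpolation=cv2.INTER_CUBIC); cv2.imwrite('pics/cs.png',a)
E
```

```text
(no output)
```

View pics/ct.png

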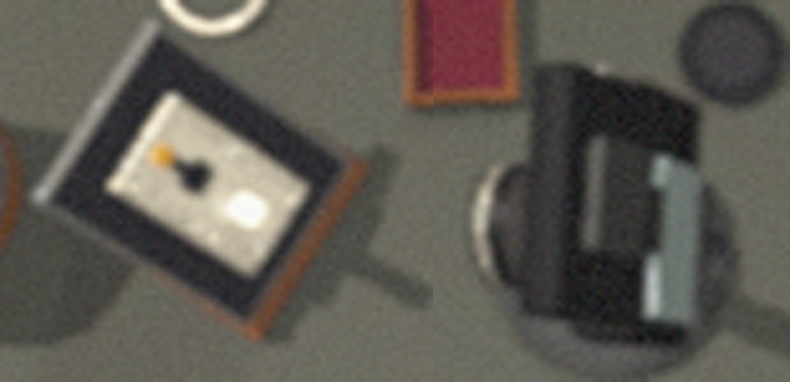

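View pics/cs.png

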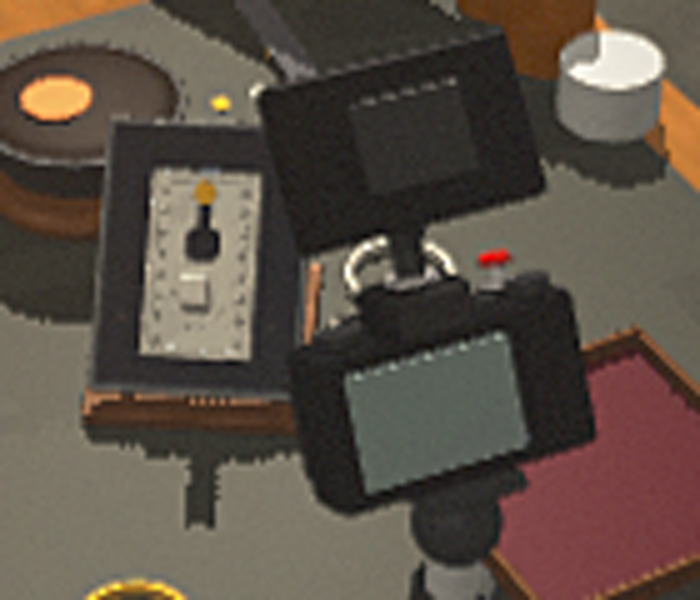

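The crops confirm it. The silver plate hangs on the easel, brass pin head at top (252,168), dark keyhole below it, square peg at (279,181). In the side view the red cap sits at about (369,201), to the right of the lamp's foot. Next I'll work out rough positions.

```bash
cat >> h.py <<'E'
from scipy.spatial.transform import Rotation as Rn
def cam(d):
    f=200/np.tan(np.radians(d['fov_y'])/2)
    K=np.array([[f,0,d['cx']],[0,f,d['cy']],[0,0,1]])
    if 'mount' in d:
        s=d['state']; T=np.eye(4); T[:3,:3]=Rn.from_euler('xyz',s['orientation']).as_matrix(); T[:3,3]=s['tool_pos']
        C=T@d['mount']; R=C[:3,:3].T; t=-R@C[:3,3]
    else:
        R=cv2.Rodrigues(d['rvec'])[0]; t=d['tvec']
    return K,R,t
def load(n): return pickle.load(open(f'pics/{n}.pkl','rb'))
def ray(d,u,v):
    K,R,t=cam(d); w=R.T@np.linalg.solve(K,[u,v,1]); return -R.T@t, w/np.linalg.norm(w)
def atz(d,u,v,z):
    o,w=ray(d,u,v); return o+w*(z-o[2])/w[2]
def proj(d,P):
    K,R,t=cam(d); q=(np.atleast_2d(P)@R.T+t)@K.T; return q[:,:2]/q[:,2:]
def tri(obs):
    A=np.zeros((3,3)); b=np.zeros(3)
    for d,u,v in obs:
        o,w=ray(d,u,v); M=np.eye(3)-np.outer(w,w); A+=M; b+=M@o
    p=np.linalg.solve(A,b)
    return p,[np.linalg.norm((np.eye(3)-np.outer(ray(*o)[1],ray(*o)[1]))@(p-ray(*o)[0])) for o in obs]
E
python3 - <<'E'
from h import *
t=load('top0'); s=load('side0')
np.set_printoptions(precision=4,suppress=True)
im=s['img'].astype(int); m=(im[...,2]>150)&(im[...,1]<60)&(im[...,0]<60)
n,l,st,c=cv2.connectedComponentsWithStats(m.astype('uint8'))
for i in range(1,n):
    if st[i,4]>3: print(st[i],c[i], atz(s,*c[i],.276))
sc=790/930/6
T=lambda x,y:(235+x/ (790/930)/6, 140+y/(790/930)/6)
S=lambda x,y:(270+x/5,150+y/5)
for nm,a,b in [('pin',(161,154),(206,192)),('peg',(248,209),(196,290)),('wide',(195,177),(202,243)),('eTL',(155,25),(115,125)),('eBR',(258,322),(85,395)),('pTL',(170,95),(155,170)),('pBR',(250,275),(250,358))]:
    p=tri([(t,*T(*a)),(s,*S(*b))]); print(nm,T(*a),p)
# tray corners in top at z=.016
for u,v in [(316,105),(371,105),(371,160),(316,160)]: print('tray',atz(t,u,v,.016))
E
```

```text
[366 200   5   2   6] [368.3333 200.8333] [ 0.5542 -0.1493  0.276 ]
pin (266.5886075949367, 170.21518987341773) (array([0.5506, 0.1574, 0.1058]), [np.float64(0.0006882568033039203), np.float64(0.0006882568033038291)])
peg (283.65822784810126, 181.00632911392404) (array([0.5216, 0.1101, 0.0772]), [np.float64(0.0011012642157374644), np.float64(0.001101264215737444)])
wide (273.25949367088606, 174.7278481012658) (array([0.5398, 0.1409, 0.0833]), [np.float64(0.0008731374032272507), np.float64(0.0008731374032273)])
eTL (265.4113924050633, 144.90506329113924) (array([0.5605, 0.1676, 0.1593]), [np.float64(0.05745379451618882), np.float64(0.05745379451618883)])
eBR (285.62025316455697, 203.1772151898734) (array([0.4537, 0.1108, 0.024 ]), [np.float64(0.004998771849401571), np.float64(0.004998771849401617)])
pTL (268.3544303797468, 158.63924050632912) (array([0.5526, 0.1588, 0.1263]), [np.float64(0.031277998903513446), np.float64(0.031277998903513286)])
pBR (284.0506329113924, 193.95569620253164) (array([0.5147, 0.1001, 0.0347]), [np.float64(0.031070912405268807), np.float64(0.03107091240526881)])
tray [0.7737 0.0187 0.016 ]
tray [ 0.7741 -0.1564  0.016 ]
tray [ 0.5975 -0.1569  0.016 ]
tray [0.5963 0.0164 0.016 ]
```

```bash
python3 - <<'E'
from h import *
w=load('wrist0'); im=w['img'].copy()
f=200/np.tan(np.radians(w['fov_y'])/2); K=np.array([[f,0,w['cx']],[0,f,w['cy']],[0,0,1]])
Mi=np.linalg.inv(w['mount'])
for z,c in [(1,(0,255,0)),(-20,(255,0,0)),(14,(0,0,255))]:
  for x in(-11,11):
    for y in (-57,-42.5,42.5,57):
      q=K@(Mi@np.array([x/1e3,y/1e3,z/1e3,1]))[:3]; q=q/q[2]; cv2.circle(im,(int(q[0]),int(q[1])),2,c,-1)
cv2.imwrite('pics/w_tip.png',cv2.resize(im[200:400,60:580],None,fx=1.5,fy=1.5))
E
```

```text
(no output)
```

View pics/w_tip.png

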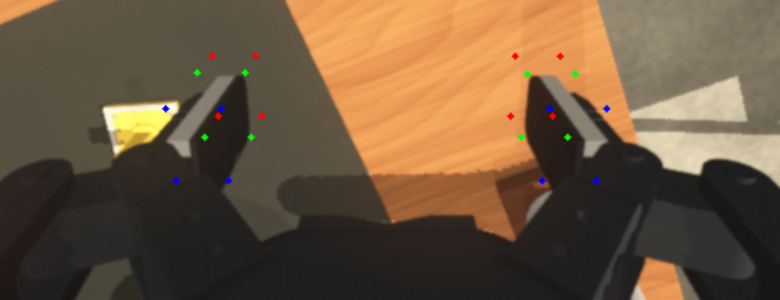

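```bash
python3 - <<'E'
from h import *
w=load('wrist0')
f=200/np.tan(np.radians(w['fov_y'])/2); K=np.array([[f,0,w['cx']],[0,f,w['cy']],[0,0,1]]); M=w['mount']
im=cv2.imread('pics/wrist0.png'); cv2.imwrite('pics/w_k.png',cv2.resize(im[220:400,:330],None,fx=2.4,fy=2.4))
for u,v in [(205,333),(222,252),(180,298),(172,292),(60,310),(20,340),(0,345),(105,310),(135,310),(245,348)]:
    r=M[:3,:3]@np.linalg.solve(K,[u,v,1]); o=M[:3,3]
    print((u,v),[np.round((o+r*(x-o[0])/r[0])*1e3,0) for x in (.011,0,-.011)])
E
```

```text
(205, 333) [array([ 11., -32., -54.]), array([  0., -37., -41.]), array([-11., -43., -27.])]
(222, 252) [array([ 11., -42.,  -2.]), array([  0., -50.,  21.]), array([-11., -57.,  44.])]
(180, 298) [array([ 11., -46., -37.]), array([  0., -54., -21.]), array([-11., -63.,  -4.])]
(172, 292) [array([ 11., -50., -34.]), array([  0., -59., -17.]), array([-11., -68.,   1.])]
(60, 310) [array([ 11., -81., -44.]), array([  0., -95., -28.]), array([ -11., -110.,  -13.])]
(20, 340) [array([ 11., -81., -57.]), array([  0., -96., -44.]), array([ -11., -111.,  -31.])]
(0, 345) [array([ 11., -85., -59.]), array([   0., -100.,  -46.]), array([ -11., -116.,  -34.])]
(105, 310) [array([ 11., -67., -44.]), array([  0., -79., -28.]), array([-11., -91., -13.])]
(135, 310) [array([ 11., -57., -44.]), array([  0., -68., -28.]), array([-11., -78., -13.])]
(245, 348) [array([ 11., -19., -60.]), array([  0., -22., -48.]), array([-11., -26., -35.])]
```

View pics/w_k.png

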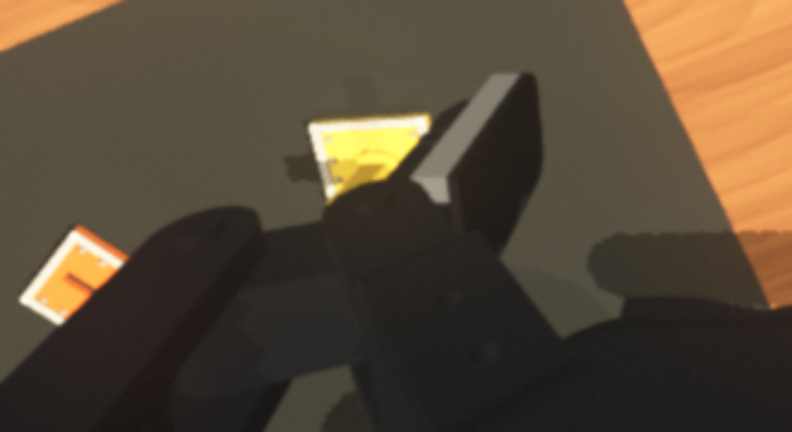

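No upright pose reaches the cap: the lamp overhangs it and the gripper's knuckles are wide. So I need a leaning tool. I'll find out how the arm behaves at the inner edge of its reach, starting with a move towards (−0.03, 0.45).

Emit:
{"op": "servo_tool", "data": {
  "rows": [
    [0,3,-3.7,0,8],
    [0,3,-3.7,0,8],
    [0,3,-3.7,0,8],
    [0,3,-3.7,0,8],
    [0,3,-3.7,0,8]
  ]
}}

```text
clock: 0.65
tool_pos: [0.0151, 0.5491, 0.2451]
orientation: [-3.141, 0.0, 2.058]
wrist_force: [-0.1, 0.4, 0.1]
width: 0.0124
```

Emit:
{"op": "servo_tool", "data": {
  "rows": [
    [0,-4,-1.8,0,8],
    [0,-4.3,-1.0,0,8],
    [0,-4.5,-0.6,0,7],
    [0,-4.5,0,0,0],
    [0,-4.5,0,0,0]
  ]
}}

```text
clock: 1.15
tool_pos: [0.0372, 0.326, 0.2447]
orientation: [-3.141, 0.001, 1.664]
wrist_force: [2.1, -0.6, 1.5]
width: 0.0
```

Emit:
{"op": "servo_tool", "data": {
  "rows": [
    [0,-4,0,0,0],
    [0,-4,0,0,0],
    [0,-3,0,0,0]
  ]
}}

```text
clock: 1.45
tool_pos: [0.0491, 0.2244, 0.245]
orientation: [-3.138, 0.009, 1.664]
wrist_force: [-5.6, 2.7, 13.1]
width: -0.0002
```

```bash
python3 -c "
from h import *
s=get_state(); print(s['joints'],s['orientation'],s['tool_pos'],s['clock'])"
```

```text
[ 1.12170187e+00 -1.02504137e+00  2.44777917e+00 -1.37602343e-03
  1.72833404e+00  1.02844975e+00] [-3.13786567  0.00882124  1.66385545] [0.04906145 0.22444127 0.24504361] 1.45
```

Emit:
{"op": "servo_tool", "data": {
  "rows": [
    [0,-2,0,0,0],
    [0,-2,0,0,0]
  ]
}}

```text
clock: 1.65
tool_pos: [0.0614, 0.2166, 0.2488]
orientation: [-3.132, 0.026, 1.663]
wrist_force: [0.3, 0.2, 0.9]
width: -0.0002
```

```bash
python3 -c "
from h import *
s=get_state(); print(s['joints'],s['orientation'],s['tool_pos'],s['clock'],s['wrist_force'])"
```

```text
[ 1.06275717 -1.02355846  2.44126602 -0.00723274  1.75046687  0.96940092] [-3.13244797  0.0259588   1.66307334] [0.06138498 0.21660585 0.24878494] 1.65 [0.3350561  0.20429763 0.88632111]
```

Emit:
{"op": "servo_tool", "data": {
  "rows": [
    [0,4,0,0,0]
  ]
}}

```text
clock: 1.75
tool_pos: [0.0594, 0.2564, 0.2513]
orientation: [-3.14, 0.016, 1.655]
wrist_force: [0.7, 0.1, 1.4]
width: 0.0002
```

```bash
python3 -c "
from h import *
s=get_state(); print(s['joints'],s['orientation'],s['tool_pos'],s['clock'],s['wrist_force'],Rn.from_euler('xyz',s['orientation']).as_matrix())"
```

```text
[ 1.14407923 -0.89407442  2.38570303 -0.00611903  1.66463253  1.05919486] [-3.13973103  0.01577534  1.65516671] [0.0594356  0.25638286 0.25126412] 1.75 [0.73096426 0.11106567 1.42585183] [[-8.42598413e-02  9.96443678e-01 -5.25663277e-04]
 [ 9.96318944e-01  8.42409188e-02 -1.58754289e-02]
 [-1.57746884e-02 -1.86138940e-03 -9.99873839e-01]]
```

Emit:
{"op": "servo_tool", "data": {
  "rows": [
    [0,-2,0,0,0],
    [0,-5,0,0,0],
    [0,-5,0,0,0],
    [0,-5,0,0,0],
    [0,-5,0,0,0]
  ]
}}

```text
clock: 2.25
tool_pos: [0.1404, 0.1449, 0.2727]
orientation: [-3.083, 0.097, 1.669]
wrist_force: [0.9, 0.5, -0.0]
width: -0.0005
```

```bash
cat > st.py <<'E'
from h import *
np.set_printoptions(precision=4,suppress=True)
s=get_state(); R=Rn.from_euler('xyz',s['orientation']).as_matrix()
print('clk',s['clock'],'j',s['joints'],'\npos',s['tool_pos'],'F',s['wrist_force'],'w',s['width'],'\nR cols x',R[:,0],'y',R[:,1],'z',R[:,2])
E
python3 st.py
```

```text
clk 2.25 j [ 0.6067 -1.0241  2.4048 -0.0581  1.8588  0.4978] 
pos [0.1404 0.1449 0.2727] F [ 0.8557  0.548  -0.005 ] w -0.0004820386552512251 
R cols x [-0.0973  0.9906 -0.0966] y [ 0.9941  0.092  -0.0582] z [-0.0488 -0.1017 -0.9936]
```

Emit:
{"op": "servo_tool", "data": {
  "rows": [
    [0,-2.5,3.5,0,0],
    [0,-3.5,2.5,0,0],
    [0,-4,1,0,0],
    [0,-4,0,0,0],
    [0,-4,0,0,0]
  ]
}}

```text
clock: 2.75
tool_pos: [0.2266, -0.0285, 0.2863]
orientation: [-3.085, 0.099, 1.666]
wrist_force: [1.0, 0.1, 0.6]
width: -0.0002
```

Emit:
{"op": "servo_tool", "data": {
  "rows": [
    [0,-5,0,0,0],
    [0,-5,-1,0,0],
    [0,-5,-1,0,0],
    [0,-5,-1,0,0],
    [0,-5,-1,0,0]
  ]
}}

```text
clock: 3.25
tool_pos: [0.2101, -0.2723, 0.3126]
orientation: [-3.084, 0.101, 1.664]
wrist_force: [1.8, -0.2, 0.4]
width: -0.0001
```

```bash
python3 st.py
```

```text
clk 3.25 j [-0.9952 -0.6906  2.1917 -0.0982  1.5774 -1.0889] 
pos [ 0.2101 -0.2723  0.3126] F [ 1.7662 -0.1969  0.4191] w -8.274607182591713e-05 
R cols x [-0.0922  0.9906 -0.1013] y [ 0.9946  0.0867 -0.0574] z [-0.048  -0.106  -0.9932]
```

Emit:
{"op": "servo_tool", "data": {
  "rows": [
    [0,-4.5,-2,0,0],
    [0,-4.5,-2,0,0],
    [0,-4.5,-2,0,0],
    [0,-4.5,-2,0,0],
    [0,-4.5,-2,0,0]
  ]
}}

```text
clock: 3.75
tool_pos: [0.1316, -0.504, 0.3402]
orientation: [-3.082, 0.1, 1.665]
wrist_force: [0.9, 0.6, 0.2]
width: -0.0002
```

Emit:
{"op": "servo_tool", "data": {
  "rows": [
    [0,-4.9,-0.6,0,0],
    [0,-4.9,-0.6,0,0],
    [0,-4.9,-0.6,0,0],
    [0,-4.9,-0.6,0,0],
    [0,-4.9,-0.6,0,0]
  ]
}}

```text
clock: 4.25
tool_pos: [0.126, -0.7494, 0.3655]
orientation: [-3.082, 0.1, 1.666]
wrist_force: [0.3, -0.4, 0.6]
width: 0.0002
```

Emit:
{"op": "servo_tool", "data": {
  "rows": [
    [0,-5,-0.2,0,0],
    [0,-5,-0.2,0,0],
    [0,-5,-0.2,0,0],
    [0,-5,-0.2,0,0],
    [0,-5,-0.2,0,0]
  ]
}}

```text
clock: 4.75
tool_pos: [0.1385, -0.9716, 0.3891]
orientation: [-3.081, 0.099, 1.666]
wrist_force: [0.3, -1.7, -0.1]
width: 0.0001
```

```bash
python3 st.py
```

```text
clk 4.75 j [-1.4676  0.9176  0.3365 -0.0627  1.7888 -1.5761] 
pos [ 0.1385 -0.9716  0.3891] F [ 0.2687 -1.6618 -0.0502] w 5.279106184899848e-05 
R cols x [-0.0943  0.9906 -0.0986] y [ 0.9943  0.0887 -0.06  ] z [-0.0507 -0.1037 -0.9933]
```

Emit:
{"op": "servo_tool", "data": {
  "rows": [
    [0,-5,0,0.4,0],
    [0,-5,0,0.4,0],
    [0,-5,0,0.4,0],
    [0,-5,0,0.6,0],
    [0,-5,0,0.6,0]
  ]
}}

```text
clock: 5.25
tool_pos: [0.1366, -1.0487, 0.3364]
orientation: [-3.084, 0.218, 1.673]
wrist_force: [-0.1, 0.2, 0.1]
width: 0.0
```

```bash
python3 st.py
```

```text
clk 5.25 j [-1.4783  1.1635  0.0258 -0.0557  1.7335 -1.5896] 
pos [ 0.1366 -1.0487  0.3364] F [-0.1229  0.1826  0.0541] w 3.31887489017115e-05 
R cols x [-0.0999  0.9712 -0.2163] y [ 0.9944  0.0898 -0.0557] z [-0.0347 -0.2207 -0.9747]
```

Emit:
{"op": "servo_tool", "data": {
  "rows": [
    [0,-4.9,0.1,1.0,0],
    [0,-4.9,0.1,1.0,0],
    [0,-4.9,0.1,1.1,0],
    [0,-4.9,0.1,1.2,0],
    [0,-4.8,0.1,1.3,0]
  ]
}}

```text
clock: 5.75
tool_pos: [0.1376, -1.1059, 0.2872]
orientation: [-3.087, 0.364, 1.682]
wrist_force: [-0.3, -0.6, -0.4]
width: 0.0002
```

Emit:
{"op": "servo_tool", "data": {
  "rows": [
    [0,-4.7,0.1,1.5,0],
    [0,-4.7,0.1,1.6,0],
    [0,-4.6,0.1,1.7,0],
    [0,-4.6,0.1,1.8,0],
    [0,-4.6,0.1,1.9,0]
  ]
}}

```text
clock: 6.25
tool_pos: [0.1393, -1.1545, 0.2509]
orientation: [-3.087, 0.508, 1.69]
wrist_force: [0.2, -0.2, -0.0]
width: 0.0001
```

```bash
python3 st.py
```

```text
clk 6.25 j [-1.4887  1.274   0.0253 -0.0371  1.3334 -1.5947] 
pos [ 0.1393 -1.1545  0.2509] F [ 0.2189 -0.1884 -0.0423] w 0.00012907015959570922 
R cols x [-0.1042  0.8677 -0.4861] y [ 0.9946  0.0929 -0.0474] z [ 0.004  -0.4884 -0.8726]
```

Emit:
{"op": "servo_tool", "data": {
  "rows": [
    [0,-4.4,0,2.3,0],
    [0,-4.4,0,2.4,0],
    [0,-4.3,0,2.5,0]
  ]
}}

```text
clock: 6.55
tool_pos: [0.1376, -1.1816, 0.2284]
orientation: [-3.087, 0.592, 1.696]
wrist_force: [-0.6, -0.5, -0.8]
width: -0.0
```

```bash
python3 st.py
```

```text
clk 6.55 j [-1.4938  1.3068  0.0253 -0.03    1.216  -1.6001] 
pos [ 0.1376 -1.1816  0.2284] F [-0.5907 -0.5237 -0.8112] w -3.556850546027716e-05 
R cols x [-0.1034  0.8233 -0.5581] y [ 0.9945  0.094  -0.0455] z [ 0.015  -0.5597 -0.8286]
```

Emit:
{"op": "servo_tool", "data": {
  "rows": [
    [0,2.4,0.4,-4.3,0],
    [0,2.4,0.4,-4.3,0],
    [0,2.4,0.4,-4.3,0],
    [0,2.4,0.4,-4.3,0],
    [0,2.4,0.4,-4.3,0]
  ]
}}

```text
clock: 7.05
tool_pos: [0.1419, -1.0027, 0.3268]
orientation: [-3.087, 0.592, 1.695]
wrist_force: [0.1, -1.4, 0.7]
width: 0.0002
```

Emit:
{"op": "servo_tool", "data": {
  "rows": [
    [0,2.4,0.4,-4.3,0],
    [0,2.4,0.4,-4.3,0],
    [0,2.4,0.4,-4.3,0],
    [0,2.4,0.4,-4.3,0],
    [0,2.4,0.4,-4.3,0]
  ]
}}

```text
clock: 7.55
tool_pos: [0.1464, -0.782, 0.4375]
orientation: [-3.087, 0.592, 1.695]
wrist_force: [-0.6, -0.2, 0.1]
width: 0.0
```

```bash
cat >> h.py <<'E'
def go(target):
    s=get_state(); R=Rn.from_euler('xyz',s['orientation']).as_matrix(); v=R.T@(np.array(target)-s['tool_pos'])*100
    print('to',target,'tool cm',v.round(2),'rows',np.linalg.norm(v)/5)
E
python3 st.py; python3 -c "
from h import *
go([.3,-.35,.52]); go([.55,-.03,.45])"
```

```text
clk 7.55 j [-1.4326  0.0774  1.4571 -0.0735  1.0169 -1.5207] 
pos [ 0.1464 -0.782   0.4375] F [-0.5513 -0.1985  0.1409] w 4.8924821719777916e-05 
R cols x [-0.1031  0.8233 -0.5581] y [ 0.9946  0.0937 -0.0455] z [ 0.0148 -0.5598 -0.8285]
to [0.3, -0.35, 0.52] tool cm [ 29.38  18.95 -30.79] rows 9.317635530380512
to [0.55, -0.03, 0.45] tool cm [ 57.06  47.13 -42.54] rows 17.071437111985006
```

Emit:
{"op": "servo_tool", "data": {
  "rows": [
    [0,2.95,1.9,-3.1,0],
    [0,2.95,1.9,-3.1,0],
    [0,2.95,1.9,-3.1,0],
    [0,2.95,1.9,-3.1,0],
    [0,2.95,1.9,-3.1,0]
  ]
}}

```text
clock: 8.05
tool_pos: [0.2237, -0.565, 0.4793]
orientation: [-3.088, 0.592, 1.694]
wrist_force: [-0.2, -0.4, -0.6]
width: -0.0003
```

Emit:
{"op": "servo_tool", "data": {
  "rows": [
    [0,2.95,1.9,-3.1,0],
    [0,2.95,1.9,-3.1,0],
    [0,2.95,1.9,-3.1,0],
    [0,2.95,1.9,-3.1,0],
    [0,2.95,1.9,-3.1,0]
  ]
}}

```text
clock: 8.55
tool_pos: [0.3004, -0.3478, 0.5217]
orientation: [-3.089, 0.592, 1.693]
wrist_force: [1.3, -0.3, -0.2]
width: 0.0
```

```bash
python3 st.py; python3 -c "
from h import *
go([.55,-.03,.45])"
```

```text
clk 8.55 j [-0.7475 -0.5733  1.8534 -0.4151  1.4317 -0.8868] 
pos [ 0.3004 -0.3478  0.5217] F [ 1.3181 -0.2539 -0.2357] w 2.8254362260233124e-05 
R cols x [-0.1014  0.8234 -0.5584] y [ 0.9947  0.0932 -0.0433] z [ 0.0164 -0.5598 -0.8284]
to [0.55, -0.03, 0.45] tool cm [ 27.64  28.1  -11.44] rows 8.208321821966617
```

Emit:
{"op": "servo_tool", "data": {
  "rows": [
    [0,3.0,3.1,-1.25,0],
    [0,3.0,3.1,-1.25,0],
    [0,3.1,3.1,-1.3,0],
    [0,3.1,3.1,-1.3,0],
    [0,3.1,3.1,-1.3,0]
  ]
}}

```text
clock: 9.05
tool_pos: [0.439, -0.1711, 0.4819]
orientation: [-3.09, 0.591, 1.695]
wrist_force: [1.4, -0.5, 0.1]
width: 0.0
```

Emit:
{"op": "servo_tool", "data": {
  "rows": [
    [0,3.1,3.1,-1.25,0],
    [0,3.1,3.1,-1.25,0],
    [0,3.1,3.1,-1.3,0],
    [0,3.1,3.3,-1.3,0],
    [0,0,0,0,0]
  ]
}}

```text
clock: 9.55
tool_pos: [0.5524, -0.0268, 0.4452]
orientation: [-3.082, 0.588, 1.704]
wrist_force: [-0.7, 0.2, -1.3]
width: 0.0003
```

```bash
python3 st.py; python3 -c "
from h import *
save('wrist','w1')"
```

```text
clk 9.55 j [ 0.1177 -0.1235  1.6412 -0.5911  1.6659 -0.0424] 
pos [ 0.5524 -0.0268  0.4452] F [-0.7414  0.2108 -1.3055] w 0.00032929723236478685 
R cols x [-0.1104  0.8246 -0.5549] y [ 0.9938  0.0997 -0.0495] z [ 0.0145 -0.5569 -0.8304]
```

View pics/w1.png

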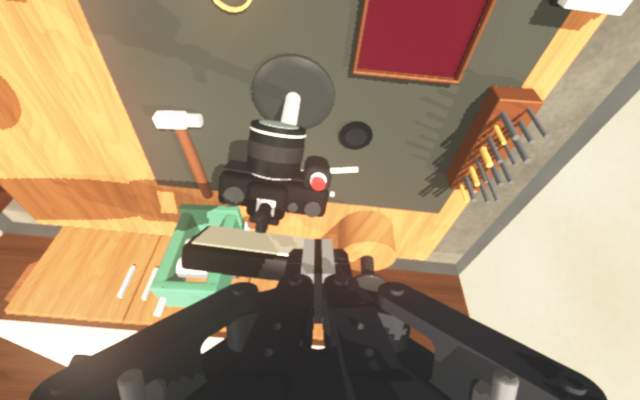

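```bash
python3 - <<'E'
from h import *
np.set_printoptions(precision=4,suppress=True)
d=load('w1'); s=load('side0'); im=d['img'].astype(int)
m=(im[...,2]>130)&(im[...,1]<70)&(im[...,0]<70); m[:150]=0;m[205:]=0
n,l,st,c=cv2.connectedComponentsWithStats(m.astype('uint8'))
for i in range(1,n):
    if st[i,4]>15:
        print(st[i],c[i],atz(d,*c[i],.276)); print(tri([(d,*c[i]),(s,368.3,200.8)]))
for z in (.2,.24,.28):
    a=atz(d,249,124,z);b=atz(d,306,136,z); print('ring',a,b,np.degrees(np.arctan2(*(b-a)[1::-1])))
print('foot',atz(d,293,92,.01),'tray',[atz(d,u,v,.016) for u,v in[(356,73),(458,81)]])
cv2.imwrite('pics/w1c.png',cv2.resize(d['img'][40:290,170:380],None,fx=2.4*1.5,fy=2.4,interpolation=cv2.INTER_CUBIC)) if 0 else cv2.imwrite('pics/w1c.png',cv2.resize(d['img'][60:290,170:380],None,fx=2.6,fy=2.6,interpolation=cv2.INTER_CUBIC))
E
```

```text
ring [ 0.4656 -0.1384  0.2   ] [ 0.5364 -0.1469  0.2   ] -6.881874125418512
ring [ 0.4753 -0.1075  0.24  ] [ 0.537  -0.1149  0.24  ] -6.881874125418501
ring [ 0.485  -0.0766  0.28  ] [ 0.5377 -0.0829  0.28  ] -6.881874125418486
foot [ 0.503  -0.2042  0.01  ] tray [array([ 0.6063, -0.1521,  0.016 ]), array([ 0.7764, -0.1444,  0.016 ])]
```

View pics/w1c.png

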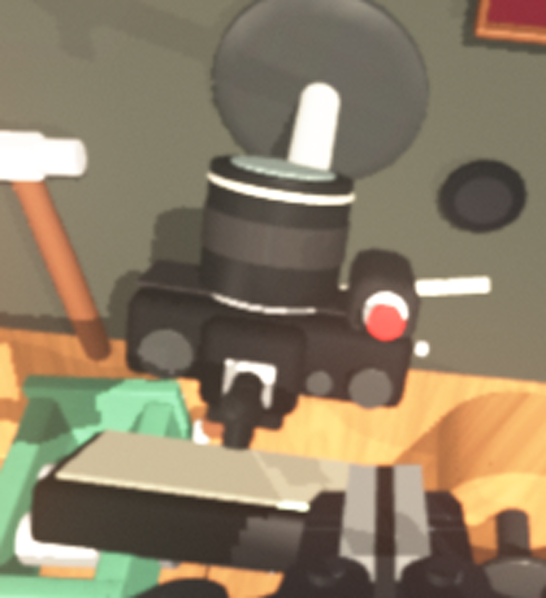

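```bash
python3 - <<'E'
from h import *
np.set_printoptions(precision=4,suppress=True)
d=load('w1'); s=load('side0'); h=cv2.cvtColor(d['img'],cv2.COLOR_BGR2HSV)
m=((h[...,0]<6)|(h[...,0]>174))&(h[...,1]>160)&(h[...,2]>120); m[:170]=0;m[200:]=0;m[:,:300]=0;m[:,340:]=0
y,x=np.nonzero(m); print(len(x),x.min(),x.max(),y.min(),y.max(),x.mean(),y.mean())
c=(x.mean(),y.mean()); print(atz(d,*c,.276),tri([(d,*c),(s,368.3,200.8)]))
R=Rn.from_euler('xyz',d['state']['orientation']).as_matrix()
P=atz(d,*c,.276); print('in tool',R.T@(P-d['state']['tool_pos']))
E
```

```text
28 311 325 184 190 317.4642857142857 188.10714285714286
[ 0.5558 -0.1577  0.276 ] (array([ 0.5539, -0.1527,  0.2795]), [np.float64(0.0018200439233989226), np.float64(0.0018200439233993066)])
in tool [-0.0145 -0.0013  0.2134]
```

```bash
python3 - <<'E'
from h import *
np.set_printoptions(precision=4,suppress=True)
d=load('w1'); s=load('side0'); h=cv2.cvtColor(d['img'],cv2.COLOR_BGR2HSV).astype(int)
print(d['img'][175:192,318]); 
m=((h[...,0]<8)|(h[...,0]>172))&(h[...,1]>120)&(h[...,2]>120); m[:170]=0;m[200:]=0;m[:,:300]=0;m[:,340:]=0
y,x=np.nonzero(m); print(len(x),x.min(),x.max(),y.min(),y.max(),x.mean(),y.mean())
c=((x.min()+x.max())/2,183.5); P=atz(d,*c,.276); print(P,tri([(d,*c),(s,368.3,200.8)]))
R=Rn.from_euler('xyz',d['state']['orientation']).as_matrix(); print('in tool',R.T@(P-d['state']['tool_pos']))
E
```

```text
[[255 255 255]
 [251 253 255]
 [169 186 255]
 [117 131 255]
 [115 129 255]
 [113 126 255]
 [111 123 255]
 [109 121 255]
 [106 119 255]
 [105 118 255]
 [103 117 255]
 [103 115 255]
 [103 115 255]
 [102 115 255]
 [ 95 108 255]
 [ 75  87 247]
 [ 65  75 142]]
161 311 326 178 191 317.888198757764 184.44099378881987
[ 0.5562 -0.15    0.276 ] (array([ 0.5552, -0.1492,  0.2761]), [np.float64(0.0009992020713474625), np.float64(0.0009992020713476015)])
in tool [-0.0081 -0.0001  0.2091]
```

Emit:
{"op": "servo_tool", "data": {
  "rows": [
    [0,0,0,3,7],
    [0,0,0,3,6],
    [0,0,0,0,0]
  ]
}}

```text
clock: 9.9
tool_pos: [0.5489, -0.0658, 0.3957]
orientation: [3.05, 0.586, 1.423]
wrist_force: [-0.1, 1.1, -0.2]
width: 0.0001
```

```bash
python3 st.py; python3 - <<'E'
from h import *
s=get_state(); R=Rn.from_euler('xyz',s['orientation']).as_matrix()
P=np.array([.5555,-.150,.276]); 
v=R.T@(P-s['tool_pos'])*100; print('cap in tool cm',v, 'lean',np.degrees(np.arccos(-R[2,2])),'xhead',np.degrees(np.arctan2(R[1,0],R[0,0])))
save('wrist','w2')
E
```

```text
clk 9.9 j [ 0.0484 -0.1375  1.7349 -0.5917  1.5666  0.1783] 
pos [ 0.5489 -0.0658  0.3957] F [-0.1353  1.0995 -0.2385] w 8.8978622077042e-05 
R cols x [ 0.1231  0.8241 -0.5529] y [ 0.9924 -0.0971  0.0762] z [ 0.0091 -0.558  -0.8298]
cap in tool cm [-0.24182621  0.56371187 14.63231652] lean 33.923161492411374 xhead 81.50745652601867
```

View pics/w2.png

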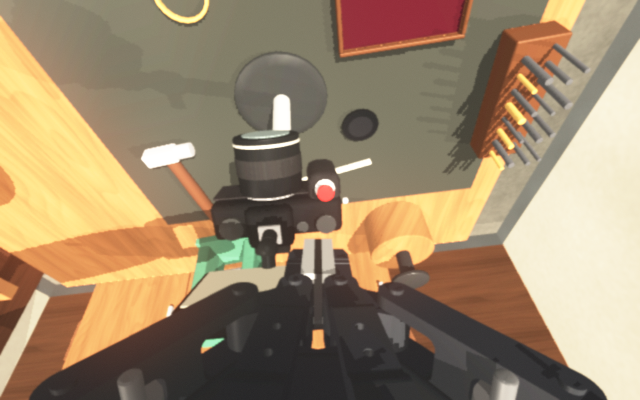

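```bash
python3 - <<'E'
from h import *
np.set_printoptions(precision=4,suppress=True)
d=load('w2'); s=load('side0'); h=cv2.cvtColor(d['img'],cv2.COLOR_BGR2HSV).astype(int)
m=((h[...,0]<8)|(h[...,0]>172))&(h[...,1]>120)&(h[...,2]>120); m[:170]=0;m[210:]=0;m[:,:305]=0;m[:,345:]=0
y,x=np.nonzero(m); print(len(x),x.min(),x.max(),y.min(),y.max(),x.mean(),y.mean())
c=((x.min()+x.max())/2,(y.min()+y.max())/2-.5); P=atz(d,*c,.276); print(P,tri([(d,*c),(s,368.3,200.8)]))
R=Rn.from_euler('xyz',d['state']['orientation']).as_matrix(); print('in tool cm',R.T@(P-d['state']['tool_pos'])*100)
cv2.imwrite('pics/w2c.png',cv2.resize(d['img'][110:300,190:370],None,fx=4,fy=3.15*1,interpolation=cv2.INTER_CUBIC))
E
```

```text
235 317 334 185 201 325.21276595744683 193.5276595744681
[ 0.5558 -0.1496  0.276 ] (array([ 0.5551, -0.1491,  0.276 ]), [np.float64(0.0008163835098275591), np.float64(0.0008163835098277678)])
in tool cm [-0.2083  0.5947 14.6128]
```

View pics/w2c.png

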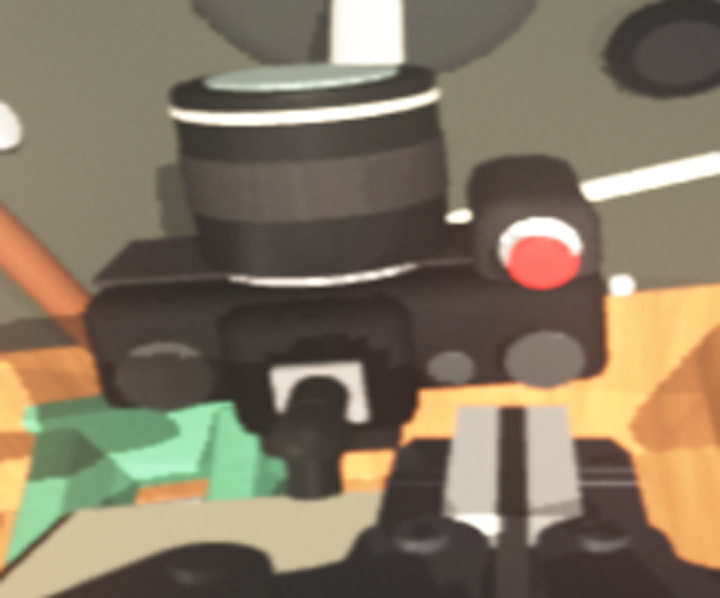

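Emit:
{"op": "servo_tool", "data": {
  "rows": [
    [0,0.2,0.6,3,0],
    [0,0,0,4,0],
    [0,0,0,3,0],
    [0,0,0,1.2,0],
    [0,0,0,0,0]
  ]
}}

```text
clock: 10.45
tool_pos: [0.5578, -0.1261, 0.3054]
orientation: [3.046, 0.585, 1.422]
wrist_force: [-0.1, -0.2, 1.0]
width: 0.0001
```

```bash
python3 st.py; python3 - <<'E'
from h import *
s=get_state(); R=Rn.from_euler('xyz',s['orientation']).as_matrix()
print(R.T@(np.array([.5555,-.1495,.276])-s['tool_pos'])*100, R.T@s['wrist_force'])
save('wrist','w3');save('side','s3')
E
```

```text
clk 10.45 j [-0.0611 -0.0965  1.8467 -0.603   1.3751  0.1744] 
pos [ 0.5578 -0.1261  0.3054] F [-0.0536 -0.2497  0.9921] w 0.00013688312526599424 
R cols x [ 0.1233  0.8243 -0.5525] y [ 0.9923 -0.095   0.0797] z [ 0.0132 -0.5581 -0.8297]
[-0.32719925 -0.2401032   3.74439233] [-0.76057308  0.04960965 -0.68446846]
```

View pics/w3.png

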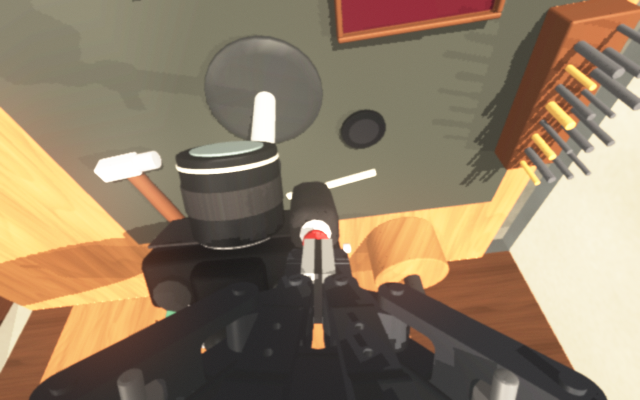

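View pics/s3.png

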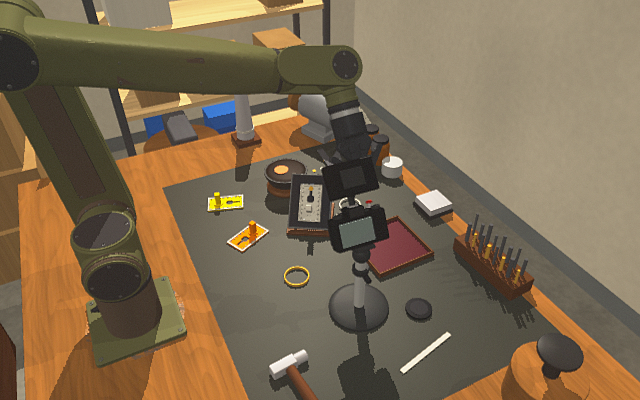

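Emit:
{"op": "servo_tool", "data": {
  "rows": [
    [0,0,-0.2,0.8,0],
    [0,0,0,0.5,0],
    [0,0,0,0,0]
  ]
}}

```text
clock: 10.85
tool_pos: [0.5561, -0.1326, 0.2941]
orientation: [3.045, 0.585, 1.423]
wrist_force: [0.6, 0.9, 0.4]
width: 0.0004
```

```bash
python3 - <<'E'
from h import *
for i in range(3):
    d=save('wrist','w4'); s=d['state']; R=Rn.from_euler('xyz',s['orientation']).as_matrix()
    print(s['clock'],R.T@(np.array([.5555,-.1495,.276])-s['tool_pos'])*100, R.T@s['wrist_force'])
cv2.imwrite('pics/w4c.png',cv2.resize(d['img'][170:320,240:400],None,fx=4,fy=4,interpolation=cv2.INTER_CUBIC))
E
```

```text
10.85 [-0.40147253 -0.04410354  2.44152595] [ 0.6328192   0.56021894 -0.79356177]
10.9 [-0.39430159 -0.05313984  2.45588662] [ 0.19340416 -0.15558125 -0.50925666]
10.95 [-0.38508305 -0.06734642  2.47210644] [-0.51662652 -0.36363745 -0.87483597]
```

View pics/w4c.png

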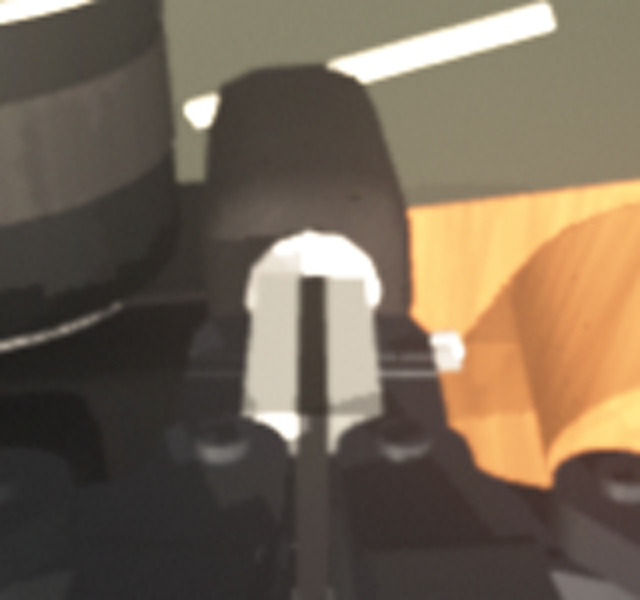

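Emit:
{"op": "servo_tool", "data": {
  "rows": [
    [0,0,0,0.4,0],
    [0,0,0,0.3,0],
    [0,0,0,0,0],
    [0,0,0,0,0]
  ]
}}

```text
clock: 11.4
tool_pos: [0.5563, -0.1367, 0.2884]
orientation: [3.045, 0.585, 1.422]
wrist_force: [0.3, -0.2, -1.0]
width: 0.0001
```

```bash
cat > f.py <<'E'
from h import *
s=get_state(); R=Rn.from_euler('xyz',s['orientation']).as_matrix()
print(round(s['clock'],2),(R.T@(np.array([.5555,-.1495,.276])-s['tool_pos'])*100).round(3), (R.T@s['wrist_force']).round(2))
E
python3 f.py
```

```text
11.4 [-0.385 -0.056  1.74 ] [0.42 0.22 0.98]
```

Emit:
{"op": "servo_tool", "data": {
  "rows": [
    [0,0,0,0.1,0],
    [0,0,0,0.1,0],
    [0,0,0,0,0]
  ]
}}

```text
clock: 11.7
tool_pos: [0.5563, -0.1377, 0.2868]
orientation: [3.045, 0.585, 1.422]
wrist_force: [0.0, 0.2, -0.1]
width: 0.0002
```

```bash
python3 f.py
```

```text
11.7 [-0.384 -0.059  1.549] [ 0.23  0.02 -0.04]
```

Emit:
{"op": "servo_tool", "data": {
  "rows": [
    [0,0,0,0.1,0],
    [0,0,0,0,0]
  ]
}}

```text
clock: 11.9
tool_pos: [0.5564, -0.1383, 0.286]
orientation: [3.045, 0.585, 1.422]
wrist_force: [0.2, 0.7, -0.4]
width: -0.0001
```

```bash
python3 f.py
```

```text
11.9 [-0.381 -0.061  1.452] [ 0.78  0.08 -0.03]
```

Emit:
{"op": "servo_tool", "data": {
  "rows": [
    [0,0,0,0.1,0],
    [0,0,0,0,0]
  ]
}}

```text
clock: 12.1
tool_pos: [0.5564, -0.1388, 0.2852]
orientation: [3.045, 0.585, 1.422]
wrist_force: [-0.6, 1.3, 0.5]
width: 0.0001
```

```bash
python3 f.py
```

```text
12.1 [-0.385 -0.062  1.363] [ 0.68 -0.64 -1.15]
```

Emit:
{"op": "servo_tool", "data": {
  "rows": [
    [0,0,0,0.1,0],
    [0,0,0,0,0]
  ]
}}

```text
clock: 12.3
tool_pos: [0.5564, -0.1393, 0.2844]
orientation: [3.045, 0.585, 1.422]
wrist_force: [-0.1, 1.5, 0.4]
width: -0.0002
```

```bash
cat > f2.py <<'E'
from h import *
F=[]
for i in range(4):
    d=save('wrist','wf'); s=d['state']; R=Rn.from_euler('xyz',s['orientation']).as_matrix(); F.append(R.T@s['wrist_force'])
F=np.array(F)
print(round(s['clock'],2),(R.T@(np.array([.5555,-.1495,.276])-s['tool_pos'])*100).round(3), F.mean(0).round(2), F[:,2].round(1))
E
python3 f2.py
```

```text
12.45 [-0.384 -0.062  1.266] [ 0.85 -0.32 -1.22] [-1.1 -1.5 -1.1 -1.1]
```

Emit:
{"op": "servo_tool", "data": {
  "rows": [
    [0,0,0,0.1,0],
    [0,0,0,0,0]
  ]
}}

```text
clock: 12.7
tool_pos: [0.5565, -0.1399, 0.2835]
orientation: [3.045, 0.585, 1.422]
wrist_force: [-0.9, 2.2, -0.2]
width: -0.0
```

```bash
python3 f2.py
```

```text
12.85 [-0.386 -0.062  1.16 ] [ 1.31 -0.92 -1.62] [-1.1 -2.8 -1.2 -1.3]
```

```bash
python3 - <<'E'
from h import *
d=load('wf')
cv2.imwrite('pics/w5c.png',cv2.resize(d['img'][190:330,240:400],None,fx=4,fy=4,interpolation=cv2.INTER_CUBIC))
E
python3 - <<'E'
import sys; sys.path.insert(0,'.')
from h import *
d=save('side','s5'); cv2.imwrite('pics/s5c.png',cv2.resize(d['img'][140:240,310:410],None,fx=6,fy=6,interpolation=cv2.INTER_CUBIC))
E
```

```text
(no output)
```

View pics/w5c.png

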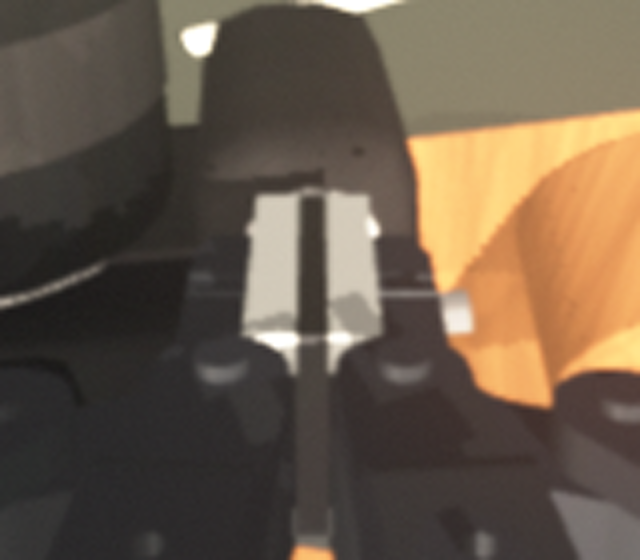

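View pics/s5c.png

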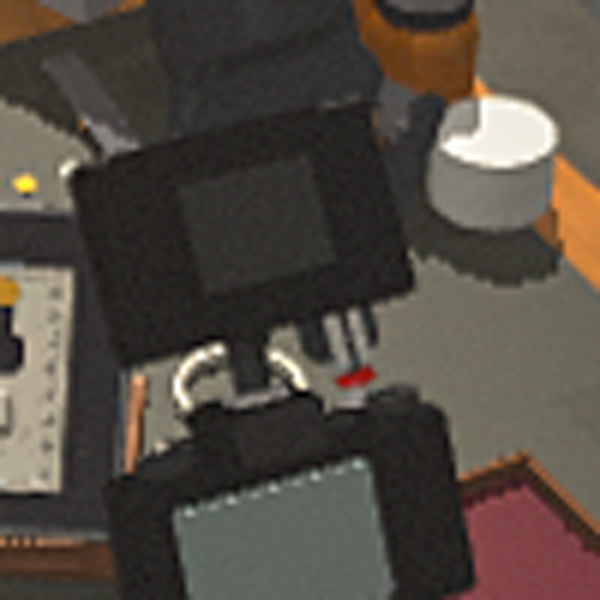

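Emit:
{"op": "servo_tool", "data": {
  "rows": [
    [0,0,0,0.05,0],
    [0,0,0,0,0]
  ]
}}

```text
clock: 13.15
tool_pos: [0.5565, -0.1401, 0.2833]
orientation: [3.045, 0.585, 1.422]
wrist_force: [-1.2, 2.1, 2.0]
width: 0.0001
```

```bash
python3 f2.py
```

```text
13.3 [-0.385 -0.066  1.126] [ 1.06 -1.09 -2.69] [-2.9 -2.2 -3.  -2.6]
```

Emit:
{"op": "servo_tool", "data": {
  "rows": [
    [0,0,0,0.01,0],
    [0,0,0,0,0],
    [0,0,0,0,0],
    [0,0,0,0,0]
  ]
}}

```text
clock: 13.75
tool_pos: [0.5565, -0.1402, 0.2832]
orientation: [3.045, 0.585, 1.422]
wrist_force: [-2.1, 5.5, 2.3]
width: 0.0
```

```bash
python3 f2.py
```

```text
13.9 [-0.384 -0.067  1.109] [ 2.12 -2.02 -4.87] [-5.  -4.3 -5.1 -5.1]
```

Emit:
{"op": "servo_tool", "data": {
  "rows": [
    [0,0,0,-0.015,0],
    [0,0,0,0,0]
  ]
}}

```text
clock: 14.15
tool_pos: [0.5565, -0.1402, 0.2832]
orientation: [3.045, 0.585, 1.422]
wrist_force: [-1.6, 4.3, 2.2]
width: 0.0002
```

```bash
python3 f2.py
```

```text
14.3 [-0.381 -0.066  1.115] [ 2.23 -1.43 -4.59] [-4.3 -4.9 -4.4 -4.9]
```

Emit:
{"op": "servo_tool", "data": {
  "rows": [
    [0,0,0,-0.015,0],
    [0,0,0,0,0],
    [0,0,0,0,0]
  ]
}}

```text
clock: 14.65
tool_pos: [0.5565, -0.1402, 0.2832]
orientation: [3.045, 0.585, 1.422]
wrist_force: [-1.8, 3.7, 1.5]
width: -0.0
```

```bash
python3 f2.py
```

```text
14.8 [-0.378 -0.066  1.125] [ 1.83 -1.25 -2.95] [-3.4 -2.8 -2.4 -3.3]
```

Emit:
{"op": "servo_tool", "data": {
  "rows": [
    [0,0,0,0.2,0],
    [0,0,0,0.15,0],
    [0,0,0,0,0],
    [0,0,0,0,0]
  ]
}}

```text
clock: 15.25
tool_pos: [0.5564, -0.1416, 0.2808]
orientation: [3.045, 0.584, 1.422]
wrist_force: [-2.0, 7.0, 3.4]
width: -0.0001
```

```bash
python3 f.py
```

```text
15.25 [-0.398 -0.056  0.835] [ 3.64 -2.34 -6.8 ]
```

Emit:
{"op": "servo_tool", "data": {
  "rows": [
    [0,0,0,0.1,0],
    [0,0,0,0,0]
  ]
}}

```text
clock: 15.45
tool_pos: [0.5565, -0.1418, 0.2804]
orientation: [3.045, 0.584, 1.422]
wrist_force: [-4.6, 9.4, 6.4]
width: 0.0002
```

```bash
python3 f.py
```

```text
15.45 [-0.398 -0.058  0.794] [  3.68  -4.93 -10.62]
```

Emit:
{"op": "servo_tool", "data": {
  "rows": [
    [0,0,0,-0.5,0],
    [0,0,0,-1.5,0],
    [0,0,0,-3,0],
    [0,0,0,-4,0],
    [0,0,0,-4,0]
  ]
}}

```text
clock: 15.95
tool_pos: [0.5544, -0.0698, 0.3887]
orientation: [3.045, 0.586, 1.422]
wrist_force: [1.1, 0.0, 0.2]
width: -0.0001
```

```bash
python3 st.py; python3 -c "
from h import *
save('wrist','w6')"
```

```text
clk 15.95 j [ 0.0413 -0.1273  1.7373 -0.5935  1.5478  0.18  ] 
pos [ 0.5544 -0.0698  0.3887] F [1.0713 0.0238 0.2   ] w -0.00014068758014252993 
R cols x [ 0.1235  0.8237 -0.5534] y [ 0.9922 -0.0949  0.0802] z [ 0.0136 -0.559  -0.8291]
```

View pics/w6.png

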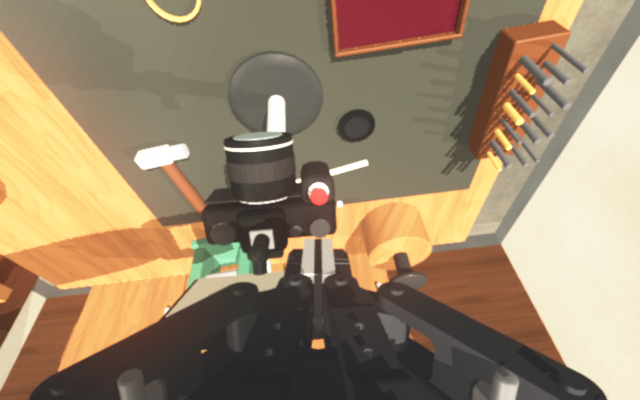

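The cap sprang back to (319,196) in the wrist view, so the picture is taken. Now I'll bring the tool upright at the outer edge of the reach, on the +y side.

Emit:
{"op": "servo_tool", "data": {
  "rows": [
    [0,0,0,-4.5,8],
    [0,0,0,-4.5,8],
    [0,0,0,-4.5,8]
  ]
}}

```text
clock: 16.3
tool_pos: [0.5525, 0.0058, 0.5012]
orientation: [2.792, 0.49, 0.938]
wrist_force: [0.6, -0.2, 0.4]
width: -0.0001
```

```bash
python3 st.py; python3 -c "
from h import *
go([0.0,.85,.52])"
```

```text
clk 16.3 j [ 0.1759 -0.102   1.5308 -0.5994  1.7722  0.6148] 
pos [0.5525 0.0058 0.5012] F [ 0.6015 -0.1726  0.4499] w -0.0001393874357460359 
R cols x [ 0.5217  0.7116 -0.4706] y [ 0.853  -0.4257  0.3018] z [ 0.0145 -0.5589 -0.8291]
to [0.0, 0.85, 0.52] tool cm [ 30.37 -82.5  -49.53] rows 20.181475491869683
```

Emit:
{"op": "servo_tool", "data": {
  "rows": [
    [0,1.5,-4.1,-2.4,0],
    [0,1.5,-4.1,-2.4,0],
    [0,1.5,-4.1,-2.4,0],
    [0,1.5,-4.1,-2.4,0],
    [0,1.5,-4.1,-2.4,0]
  ]
}}

```text
clock: 16.8
tool_pos: [0.413, 0.2134, 0.5031]
orientation: [2.795, 0.491, 0.944]
wrist_force: [1.2, 0.7, 1.3]
width: 0.0
```

Emit:
{"op": "servo_tool", "data": {
  "rows": [
    [0,1.5,-4.1,-2.4,0],
    [0,1.5,-4.1,-2.4,0],
    [0,1.5,-4.1,-2.4,0],
    [0,1.5,-4.1,-2.4,0],
    [0,1.5,-4.1,-2.4,0]
  ]
}}

```text
clock: 17.3
tool_pos: [0.2745, 0.4207, 0.506]
orientation: [2.795, 0.49, 0.945]
wrist_force: [1.4, 0.9, 1.4]
width: -0.0001
```

Emit:
{"op": "servo_tool", "data": {
  "rows": [
    [0,1.5,-4.1,-2.4,0],
    [0,1.5,-4.1,-2.4,0],
    [0,1.5,-4.1,-2.4,0],
    [0,1.5,-4.1,-2.4,0],
    [0,1.5,-4.1,-2.4,0]
  ]
}}

```text
clock: 17.8
tool_pos: [0.1361, 0.6278, 0.5087]
orientation: [2.795, 0.49, 0.945]
wrist_force: [1.4, 1.2, 0.0]
width: 0.0001
```

```bash
python3 st.py; python3 -c "
from h import *
go([0.0,.85,.52]);go([0.0,1.2,.52])"
```

```text
clk 17.8 j [ 1.3334  0.3955  0.9674 -0.2056  2.3435  1.771 ] 
pos [0.1361 0.6278 0.5087] F [1.4232 1.1953 0.0156] w 6.701459285384499e-05 
R cols x [ 0.517   0.7149 -0.4708] y [ 0.8558 -0.4218  0.2994] z [ 0.0155 -0.5577 -0.8299]
to [0.0, 0.85, 0.52] tool cm [  8.32 -20.68 -13.54] rows 5.216657276443456
to [0.0, 1.2, 0.52] tool cm [ 33.34 -35.45 -33.06] rows 11.765921229301059
```

Emit:
{"op": "servo_tool", "data": {
  "rows": [
    [0,3.0,-2.9,-2.7,0],
    [0,3.0,-2.9,-2.7,0],
    [0,3.0,-2.9,-2.7,0],
    [0,3.0,-2.9,-2.7,0],
    [0,3.0,-2.9,-2.7,0]
  ]
}}

```text
clock: 18.3
tool_pos: [0.0888, 0.7925, 0.5001]
orientation: [2.784, 0.515, 0.933]
wrist_force: [-9.1, -35.6, 42.1]
width: -0.0001
```

Emit:
{"op": "servo_tool", "data": {
  "rows": [
    [0,3.4,-2.4,-2.7,0],
    [0,3.4,-2.4,-2.7,0],
    [0,3.4,-2.4,-2.6,0],
    [0,3.4,-2.4,-2.6,0],
    [0,3.4,-2.4,-2.5,0]
  ]
}}

```text
clock: 18.8
tool_pos: [0.0495, 0.8137, 0.4456]
orientation: [2.765, 0.571, 0.91]
wrist_force: [0.1, 0.2, 0.4]
width: -0.0001
```

```bash
python3 st.py
```

```text
clk 18.8 j [ 1.4604  1.1042  0.0252 -0.1134  2.6802  1.9257] 
pos [0.0495 0.8137 0.4456] F [0.0631 0.2259 0.4216] w -9.503096772595023e-05 
R cols x [ 0.5166  0.6641 -0.5404] y [ 0.856  -0.4141  0.3094] z [-0.0183 -0.6225 -0.7824]
```

Emit:
{"op": "servo_tool", "data": {
  "rows": [
    [0,2.1,-1.3,-4.3,0],
    [0,2.1,-1.3,-4.3,0],
    [0,2.1,-1.3,-4.3,0],
    [0,2.1,-1.3,-4.3,0],
    [0,2.1,-1.3,-4.3,0]
  ]
}}

```text
clock: 19.3
tool_pos: [0.0387, 0.8101, 0.4613]
orientation: [2.785, 0.556, 0.917]
wrist_force: [0.9, 0.6, -0.2]
width: -0.0
```

```bash
python3 st.py
```

```text
clk 19.3 j [ 1.469   1.0846  0.0252 -0.0841  2.6801  1.9576] 
pos [0.0387 0.8101 0.4613] F [ 0.8673  0.5643 -0.1547] w -2.2254691271627712e-05 
R cols x [ 0.5167  0.6738 -0.5282] y [ 0.8558 -0.424   0.2964] z [-0.0242 -0.6052 -0.7957]
```

Emit:
{"op": "servo_tool", "data": {
  "rows": [
    [0,1.6,-1.0,2.5,0],
    [0,2.4,-1.4,3.9,0],
    [0,2.4,-1.4,3.9,0],
    [0,2.4,-1.4,3.9,0],
    [0,2.4,-1.4,3.9,0]
  ]
}}

```text
clock: 19.8
tool_pos: [0.0358, 0.8046, 0.2397]
orientation: [2.786, 0.555, 0.917]
wrist_force: [-0.9, 0.8, 1.1]
width: 0.0001
```

```bash
python3 st.py
```

```text
clk 19.8 j [ 1.4714  0.8857  0.7159 -0.0442  2.1871  2.0092] 
pos [0.0358 0.8046 0.2397] F [-0.8731  0.8241  1.1121] w 0.00013442144841865162 
R cols x [ 0.5168  0.675  -0.5266] y [ 0.8558 -0.4245  0.2957] z [-0.0239 -0.6035 -0.797 ]
```

Emit:
{"op": "servo_tool", "data": {
  "rows": [
    [0,3.4,-2.1,-3.0,0],
    [0,3.4,-2.1,-3.0,0],
    [0,3.4,-2.1,-3.0,0],
    [0,3.4,-2.1,-3.0,0],
    [0,3.4,-2.1,-3.0,0]
  ]
}}

```text
clock: 20.3
tool_pos: [0.0335, 0.8995, 0.2124]
orientation: [2.82, 0.513, 0.935]
wrist_force: [-0.2, -0.9, 0.3]
width: -0.0002
```

```bash
python3 st.py
```

```text
clk 20.3 j [ 1.482   1.321   0.0278 -0.0404  2.389   2.0119] 
pos [0.0335 0.8995 0.2124] F [-0.2437 -0.9294  0.3342] w -0.0001543410743549853 
R cols x [ 0.5174  0.7012 -0.4904] y [ 0.8554 -0.4388  0.2751] z [-0.0223 -0.5619 -0.8269]
```

Tilt is dropping now. Continuing.

Emit:
{"op": "servo_tool", "data": {
  "rows": [
    [0,3.5,-2.2,-2.8,0],
    [0,3.5,-2.2,-2.7,0],
    [0,3.6,-2.2,-2.6,0],
    [0,3.6,-2.2,-2.5,0],
    [0,3.6,-2.3,-2.4,0]
  ]
}}

```text
clock: 20.8
tool_pos: [0.0265, 0.9312, 0.1805]
orientation: [2.898, 0.407, 0.969]
wrist_force: [0.5, 0.5, 0.0]
width: -0.0001
```

Emit:
{"op": "servo_tool", "data": {
  "rows": [
    [0,3.7,-2.4,-2.2,0],
    [0,3.7,-2.4,-2.1,0],
    [0,3.8,-2.4,-2.0,0],
    [0,3.8,-2.4,-1.9,0],
    [0,3.9,-2.4,-1.8,0]
  ]
}}

```text
clock: 21.3
tool_pos: [0.0187, 0.9659, 0.1421]
orientation: [2.971, 0.3, 0.993]
wrist_force: [0.4, -1.2, -1.2]
width: -0.0
```

```bash
python3 st.py
```

```text
clk 21.3 j [ 1.4981  1.3604  0.0262 -0.0093  2.0991  2.0463] 
pos [0.0187 0.9659 0.1421] F [ 0.3634 -1.1983 -1.1982] w -2.57331096224984e-05 
R cols x [ 0.5214  0.8004 -0.2957] y [ 0.8531 -0.4957  0.1625] z [-0.0165 -0.337  -0.9413]
```

Emit:
{"op": "servo_tool", "data": {
  "rows": [
    [0,3.6,-2.2,-2.6,0],
    [0,3.6,-2.2,-2.5,0],
    [0,3.7,-2.3,-2.4,0],
    [0,3.7,-2.3,-2.3,0],
    [0,3.8,-2.3,-2.2,0]
  ]
}}

```text
clock: 21.8
tool_pos: [0.0162, 0.9965, 0.1609]
orientation: [3.046, 0.18, 1.01]
wrist_force: [0.6, 0.7, -0.3]
width: -0.0001
```

Emit:
{"op": "servo_tool", "data": {
  "rows": [
    [0,3.9,-2.4,-2.0,0],
    [0,3.9,-2.4,-1.9,0],
    [0,3.9,-2.5,-1.8,0],
    [0,4.0,-2.5,-1.7,0],
    [0,4.0,-2.5,-1.6,0]
  ]
}}

```text
clock: 22.3
tool_pos: [0.0124, 1.0304, 0.1732]
orientation: [3.121, 0.057, 1.017]
wrist_force: [-0.1, 0.9, -0.0]
width: 0.0001
```

```bash
python3 st.py
```

```text
clk 22.3 j [1.5045 1.3166 0.0263 0.009  1.859  2.06  ] 
pos [0.0124 1.0304 0.1732] F [-0.0708  0.9441 -0.01  ] w 6.119463758180147e-05 
R cols x [ 0.5251  0.8491 -0.0573] y [ 0.851  -0.5248  0.0205] z [-0.0126 -0.0596 -0.9981]
```

Emit:
{"op": "servo_tool", "data": {
  "rows": [
    [8,4.0,-2.6,-1.5,0],
    [6,-2,1.5,-4.0,0]
  ]
}}

```text
clock: 22.5
tool_pos: [0.0128, 1.0166, 0.1835]
orientation: [3.124, 0.056, 1.017]
wrist_force: [0.3, 1.9, -7.0]
width: 0.0279
```

```bash
python3 st.py; python3 -c "
from h import *
go([0.20,.65,.35]);go([0.5,.11,.30])"
```

```text
clk 22.5 j [1.5028 1.1762 0.2483 0.0107 1.7753 2.0575] 
pos [0.0128 1.0166 0.1835] F [ 0.3337  1.8883 -6.9865] w 0.027861697010668877 
R cols x [ 0.5248  0.8494 -0.0563] y [ 0.8511 -0.5246  0.0179] z [-0.0144 -0.0573 -0.9983]
to [0.2, 0.65, 0.35] tool cm [-22.26  35.47 -14.79] rows 8.88144837960146
to [0.5, 0.11, 0.3] tool cm [-52.1   89.24  -7.14] rows 20.716687360904118
```

Emit:
{"op": "servo_tool", "data": {
  "rows": [
    [5,-2.5,3.9,-1.7,0],
    [5,-2.5,3.9,-1.7,0],
    [5,-2.5,3.9,-1.7,0],
    [5,-2.5,3.9,-1.7,0],
    [5,-2.5,3.9,-1.7,0]
  ]
}}

```text
clock: 23.0
tool_pos: [0.1107, 0.8208, 0.3015]
orientation: [3.136, 0.032, 1.017]
wrist_force: [1.0, 1.0, 0.8]
width: 0.0499
```

Emit:
{"op": "servo_tool", "data": {
  "rows": [
    [5,-2.5,4.2,-0.8,0],
    [5,-2.5,4.3,-0.5,0],
    [5,-2.5,4.3,0,0],
    [5,-2.5,4.3,0.2,0],
    [5,-2.5,4.3,0.2,0]
  ]
}}

```text
clock: 23.5
tool_pos: [0.2273, 0.6026, 0.3155]
orientation: [3.135, 0.031, 1.017]
wrist_force: [1.5, -0.3, 0.6]
width: 0.05
```

Emit:
{"op": "servo_tool", "data": {
  "rows": [
    [5,-2.5,4.3,0.2,0],
    [5,-2.5,4.3,0.2,0],
    [5,-2.5,4.3,0.2,0],
    [5,-2.5,4.3,0.2,0],
    [5,-2.5,4.3,0.2,0]
  ]
}}

```text
clock: 24.0
tool_pos: [0.3444, 0.383, 0.311]
orientation: [3.134, 0.031, 1.018]
wrist_force: [0.3, -0.1, 0.5]
width: 0.0498
```

```bash
python3 st.py; python3 -c "
from h import *
go([0.49,.09,.25])"
```

```text
clk 24.0 j [ 0.7421 -0.1939  1.8505 -0.0155  1.5132  1.2963] 
pos [0.3444 0.383  0.311 ] F [ 0.2928 -0.0583  0.4633] w 0.04979655724568412 
R cols x [ 0.5252  0.8504 -0.0313] y [ 0.8509 -0.5252  0.0072] z [-0.0103 -0.0304 -0.9995]
to [0.49, 0.09, 0.25] tool cm [-17.08  27.74   6.83] rows 6.656559818169536
```

Emit:
{"op": "servo_tool", "data": {
  "rows": [
    [5,-2.45,4.0,1.0,0],
    [5,-2.45,4.0,1.0,0],
    [5,-2.45,4.0,1.0,0],
    [5,-2.45,4.0,1.0,0],
    [5,-2.45,4.0,1.0,0]
  ]
}}

```text
clock: 24.5
tool_pos: [0.4496, 0.1721, 0.2663]
orientation: [3.133, 0.032, 1.017]
wrist_force: [0.0, 0.1, 0.2]
width: 0.0499
```

Emit:
{"op": "servo_tool", "data": {
  "rows": [
    [5,-2.45,4.0,1.0,0],
    [5,-2.4,3.7,0.8,0],
    [5,0,0,0,0]
  ]
}}

```text
clock: 24.8
tool_pos: [0.4898, 0.0875, 0.2492]
orientation: [3.134, 0.035, 1.011]
wrist_force: [-0.9, 0.4, 0.1]
width: 0.0495
```

```bash
python3 st.py; python3 -c "
from h import *
save('wrist','w7'); save('top','t7')"
```

```text
clk 24.8 j [ 0.0858 -0.2122  1.9688 -0.0327  1.4002  0.6513] 
pos [0.4898 0.0875 0.2492] F [-0.8587  0.3717  0.0692] w 0.04949499457476984 
R cols x [ 0.5307  0.8468 -0.0348] y [ 0.8475 -0.5308  0.0074] z [-0.0122 -0.0334 -0.9994]
```

View pics/w7.png

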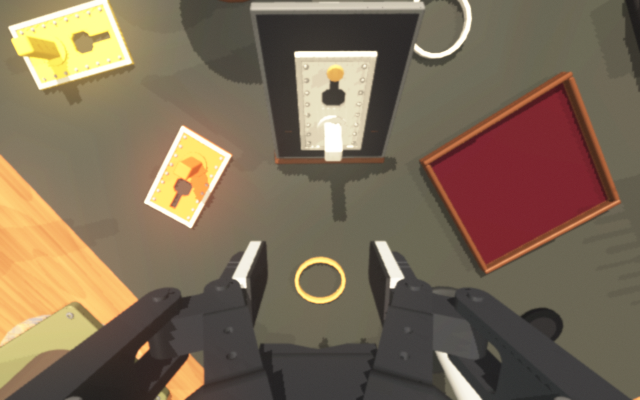

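```bash
python3 - <<'E'
from h import *
d=load('w7')
cv2.imwrite('pics/w7c.png',cv2.resize(d['img'][40:170,270:400],None,fx=6,fy=4.6,interpolation=cv2.INTER_CUBIC))
E
```

```text
(no output)
```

View pics/w7c.png

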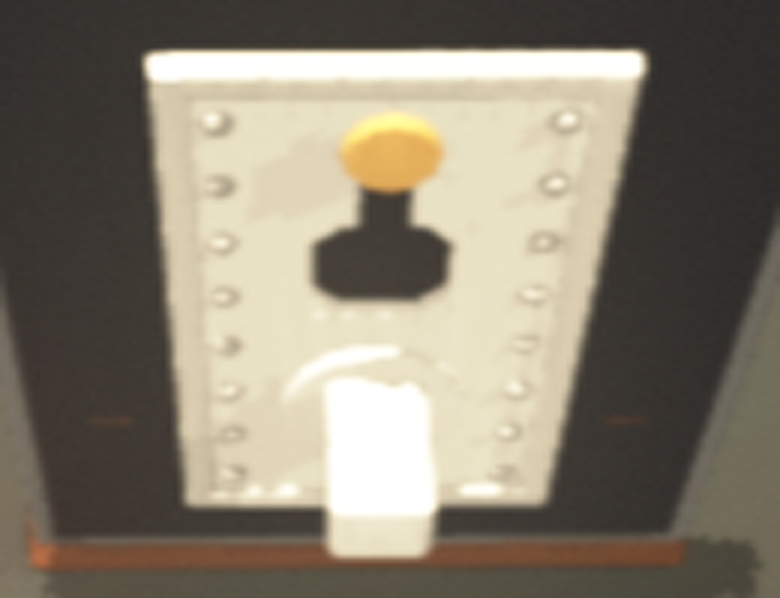

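```bash
python3 - <<'E'
from h import *
np.set_printoptions(precision=4,suppress=True)
d=load('w7'); K,R,t=cam(d)
obj=np.array([[55,32,4],[55,-32,4],[-55,32,4],[-55,-32,4],[12,0,4],[-14,8,42],[-14,-8,42],[-30,8,42],[-30,-8,42]],float)/1e3
cr=np.array([[148,82],[641,80],[185,505],[548,505],[381,263],[328,515],[434,515],[328,555],[433,555]],float)
px=cr/[6,4.6]+[270,40]
ok,rv,tv=cv2.solvePnP(obj,px,K,None)
e=cv2.projectPoints(obj,rv,tv,K,None)[0][:,0]-px; print('reproj',e.round(1).tolist())
Rp=R.T@cv2.Rodrigues(rv)[0]; op=R.T@(tv[:,0]-t)
print('plate origin',op,'\nR',Rp,'slope',np.degrees(np.arccos(Rp[2,2])),'u head',np.degrees(np.arctan2(Rp[1,0],Rp[0,0])))
g=lambda p:op+Rp@np.array(p)/1e3
print('peg_mid',g([-22,0,26]),'slotN',g([41.2,0,0]),'pegtop',g([-22,0,42]))
u,v=391/6+270,152/4.6+40
# pin head top: at plate frame z 10.5 plane
o,w=ray(d,u,v); n=Rp[:,2]; s=((op+n*.0105-o)@n)/(w@n); print('pinhead',o+s*w,'in plate mm',Rp.T@(o+s*w-op)*1e3)
st=d['state'];Rt=Rn.from_euler('xyz',st['orientation']).as_matrix()
for nm,p in [('mid',[-22,0,26]),('z32',[-22,0,32])]: print(nm,'in tool cm',Rt.T@(g(p)-st['tool_pos'])*100)
print('plate u,v,n in tool',Rt.T@Rp)
np.savez('plate.npz',op=op,Rp=Rp)
E
```

```text
reproj [[0.5, -0.9], [-0.5, -0.9], [1.0, -0.9], [-0.7, -1.2], [0.1, 2.8], [0.3, -0.8], [0.1, -0.9], [0.0, 1.5], [-0.8, 1.4]]
plate origin [0.5369 0.1357 0.0675] 
R [[ 0.3958 -0.8505 -0.3463]
 [ 0.6495  0.5259 -0.5492]
 [ 0.6492 -0.0075  0.7606]] slope 40.48321126163188 u head 58.642086259401786
peg_mid [0.5192 0.1071 0.073 ] slotN [0.5532 0.1624 0.0943] pegtop [0.5137 0.0983 0.0852]
pinhead [0.5509 0.1592 0.1047] in plate mm [44.9352  0.2155 10.5   ]
mid in tool cm [ 3.8357  1.3194 17.5061]
z32 in tool cm [ 3.4305  1.3216 17.0635]
plate u,v,n in tool [[ 0.7375 -0.0058 -0.6753]
 [-0.0046 -1.      0.0037]
 [-0.6753  0.0004 -0.7375]]
```

Emit:
{"op": "servo_tool", "data": {
  "rows": [
    [4.5,3.5,1.3,1.2,0],
    [4.5,0,0,4,0],
    [4.5,0,0,4,0],
    [4.5,0,0,3.5,0],
    [4.5,0,0,0,0]
  ]
}}

```text
clock: 25.4
tool_pos: [0.5123, 0.1114, 0.1168]
orientation: [-3.14, 0.04, 1.02]
wrist_force: [-0.5, -0.4, -0.9]
width: 0.0451
```

```bash
cat > p.py <<'E'
from h import *
np.set_printoptions(precision=3,suppress=True)
z=np.load('plate.npz'); s=get_state(); Rt=Rn.from_euler('xyz',s['orientation']).as_matrix()
g=lambda p:z['op']+z['Rp']@np.array(p)/1e3
print(round(s['clock'],2),'z30 rel grip point cm',Rt.T@(g([-22,0,30])-s['tool_pos'])*100+[0,0,.5],'F',Rt.T@s['wrist_force'],'w',s['width'],'plate axes in tool',(Rt.T@z['Rp']).round(3).tolist())
print('pos',s['tool_pos'])
E
python3 p.py;python3 -c "
from h import *
d=save('wrist','w8'); cv2.imwrite('pics/w8c.png',d['img'][130:400,160:480])"
```

```text
25.4 z30 rel grip point cm [-0.099  0.813  4.578] F [-0.579 -0.182  0.973] w 0.04507675029850943 plate axes in tool [[0.734, 0.003, -0.679], [-0.004, -1.0, -0.009], [-0.679, 0.009, -0.734]]
pos [0.512 0.111 0.117]
```

View pics/w8.png

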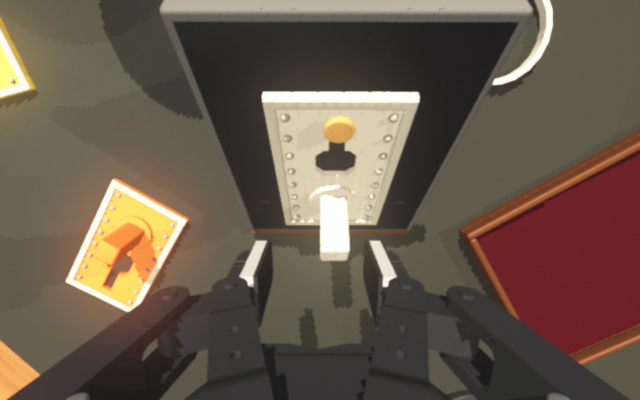

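Emit:
{"op": "servo_tool", "data": {
  "rows": [
    [4.5,-0.1,0.8,0,0],
    [4.5,0,0,2,0],
    [4.5,0,0,1.5,0],
    [4.5,0,0,0,0]
  ]
}}

```text
clock: 25.85
tool_pos: [0.522, 0.104, 0.0865]
orientation: [3.136, 0.035, 1.017]
wrist_force: [-1.1, 0.0, 0.5]
width: 0.045
```

```bash
python3 p.py;python3 -c "
from h import *
d=save('wrist','w9')"
```

```text
25.85 z30 rel grip point cm [-0.111 -0.407  1.542] F [-0.602 -0.959 -0.499] w 0.04498256689031048 plate axes in tool [[0.738, 0.0, -0.675], [-0.001, -1.0, -0.002], [-0.675, 0.002, -0.738]]
pos [0.522 0.104 0.086]
```

View pics/w9.png

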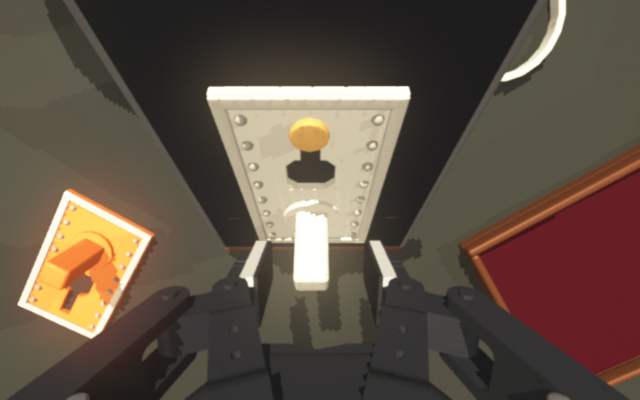

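Emit:
{"op": "servo_tool", "data": {
  "rows": [
    [4.5,-0.1,-0.4,0.5,0],
    [4.5,0,0,0.5,0],
    [4.5,0,0,0,0],
    [4.5,0,0,0,0]
  ]
}}

```text
clock: 26.3
tool_pos: [0.5184, 0.1051, 0.0771]
orientation: [3.135, 0.034, 1.017]
wrist_force: [0.0, -0.1, -0.6]
width: 0.045
```

```bash
python3 p.py
```

```text
26.3 z30 rel grip point cm [-0.041 -0.041  0.607] F [-0.105  0.075  0.561] w 0.044991662016645256 plate axes in tool [[0.738, 0.0, -0.675], [-0.0, -1.0, -0.001], [-0.675, 0.001, -0.738]]
pos [0.518 0.105 0.077]
```

Emit:
{"op": "servo_tool", "data": {
  "rows": [
    [4.5,0,0,0.4,0],
    [2,0,0,0,0],
    [2,0,0,0,0]
  ]
}}

```text
clock: 26.6
tool_pos: [0.5183, 0.1049, 0.0729]
orientation: [3.135, 0.034, 1.017]
wrist_force: [0.0, 0.6, 0.3]
width: 0.0205
```

```bash
python3 p.py;python3 -c "
from h import *
d=save('wrist','w10')"
```

```text
26.6 z30 rel grip point cm [-0.033 -0.038  0.186] F [ 0.511 -0.287 -0.315] w 0.020512387867626578 plate axes in tool [[0.738, 0.0, -0.675], [-0.001, -1.0, -0.001], [-0.675, 0.001, -0.738]]
pos [0.518 0.105 0.073]
```

View pics/w10.png

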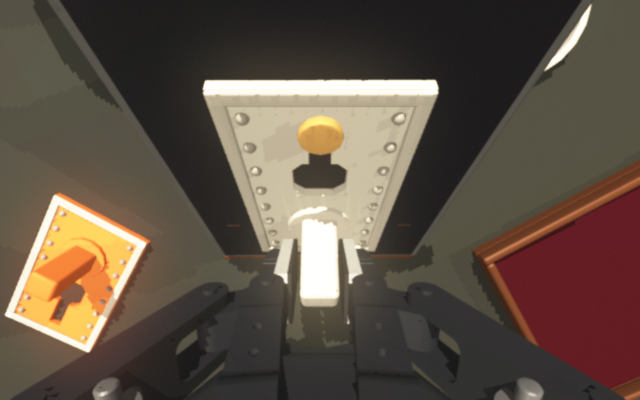

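Emit:
{"op": "servo_tool", "data": {
  "rows": [
    [0,0,0,0,0],
    [0,0,0,0,0],
    [0,0,0,0,0],
    [0,0,0,0,0]
  ]
}}

```text
clock: 27.05
tool_pos: [0.5185, 0.1048, 0.0733]
orientation: [3.135, 0.034, 1.017]
wrist_force: [-0.1, -2.3, 0.7]
width: 0.0148
```

```bash
python3 p.py
```

```text
27.05 z30 rel grip point cm [-0.038 -0.064  0.224] F [-1.985  1.138 -0.652] w 0.014786585674100457 plate axes in tool [[0.738, 0.0, -0.675], [-0.0, -1.0, -0.001], [-0.675, 0.001, -0.738]]
pos [0.519 0.105 0.073]
```

Emit:
{"op": "servo_tool", "data": {
  "rows": [
    [0,0.35,0,-0.38,0],
    [0,0.42,0,-0.39,0],
    [0,0.44,0,-0.4,0],
    [0,0.44,0,-0.4,0],
    [0,0,0,0,0]
  ]
}}

```text
clock: 27.55
tool_pos: [0.5282, 0.1204, 0.0891]
orientation: [3.134, 0.032, 1.018]
wrist_force: [0.5, -0.3, -2.7]
width: 0.0152
```

```bash
python3 p.py;python3 -c "
from h import *
d=save('wrist','w11')"
```

```text
27.55 z30 rel grip point cm [-1.818 -0.083  1.864] F [0.083 0.596 2.681] w 0.01522134775582795 plate axes in tool [[0.739, 0.001, -0.673], [0.001, -1.0, -0.0], [-0.673, -0.0, -0.739]]
pos [0.528 0.12  0.089]
```

View pics/w11.png

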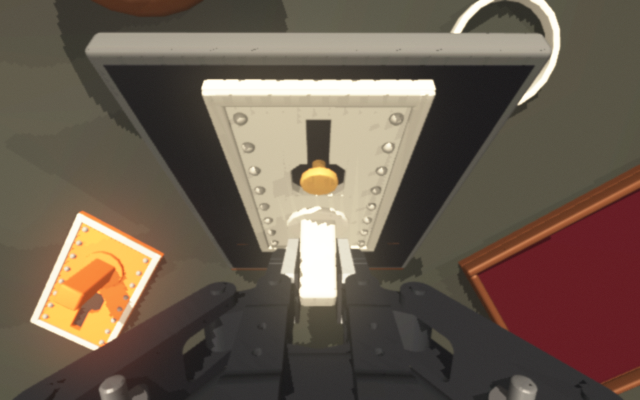

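Emit:
{"op": "servo_tool", "data": {
  "rows": [
    [0,0.17,0,-0.15,0],
    [0,0.1,0,-0.1,0],
    [0,0,0,0,0]
  ]
}}

```text
clock: 27.9
tool_pos: [0.5288, 0.1219, 0.0907]
orientation: [3.135, 0.034, 1.017]
wrist_force: [0.6, -0.2, -3.3]
width: 0.015
```

```bash
python3 p.py;python3 -c "
from h import *
d=save('wrist','w12');cv2.imwrite('pics/w12c.png',cv2.resize(d['img'][60:270,180:460],None,fx=2.8,fy=2.8))"; python3 p.py
```

```text
27.9 z30 rel grip point cm [-1.975 -0.044  2.03 ] F [0.245 0.617 3.272] w 0.015015381209027772 plate axes in tool [[0.738, 0.0, -0.674], [-0.0, -1.0, -0.001], [-0.674, 0.001, -0.738]]
pos [0.529 0.122 0.091]
27.95 z30 rel grip point cm [-1.963 -0.04   2.02 ] F [0.118 1.16  3.239] w 0.01437188815768703 plate axes in tool [[0.738, 0.0, -0.675], [-0.0, -1.0, -0.001], [-0.675, 0.001, -0.738]]
pos [0.529 0.122 0.091]
```

View pics/w12c.png

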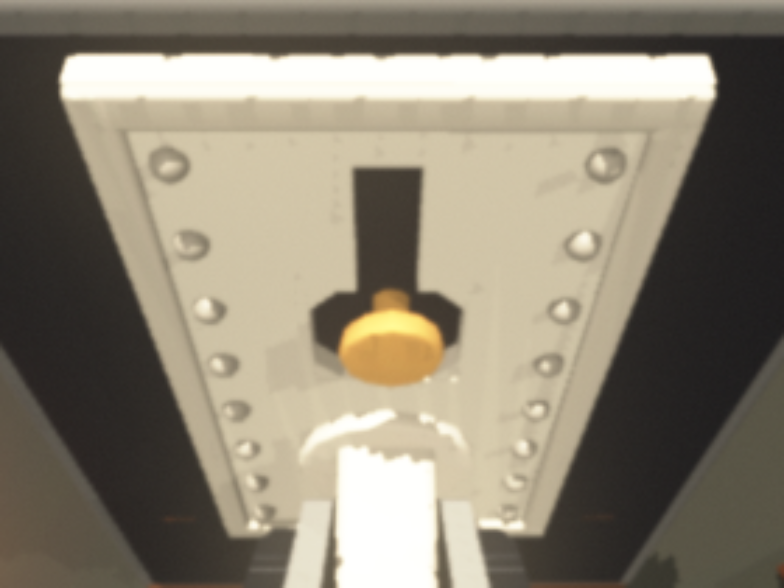

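Emit:
{"op": "servo_tool", "data": {
  "rows": [
    [0,0.2,0,-0.19,0],
    [0,0,0,0,0],
    [0,0,0,0,0]
  ]
}}

```text
clock: 28.25
tool_pos: [0.5298, 0.1236, 0.0925]
orientation: [3.135, 0.034, 1.017]
wrist_force: [-0.7, -0.1, -3.1]
width: 0.015
```

```bash
python3 p.py; python3 - <<'E'
from h import *
d=save('wrist','w13');cv2.imwrite('pics/w13c.png',cv2.resize(d['img'][60:270,180:460],None,fx=2.8,fy=2.8))
z=np.load('plate.npz'); op=z['op'];Rp=z['Rp']
# expected: pin foot at original plate pos x=41.2; plate now shifted
for sh in (.026,.0275,.029,.031):
    g=lambda p:op+Rp@(np.array(p)/1e3+[sh,0,0])
    print(sh,'hole front edge top/bot',proj(d,[g([22.5,0,4]),g([1.5,0,4]),g([12,0,4])]).round(1).tolist(),'head',proj(d,[op+Rp@np.array([.0412,0,.0105])]).round(1))
E
```

```text
28.25 z30 rel grip point cm [-2.168 -0.048  2.22 ] F [-0.287 -0.552  3.139] w 0.014980250597450012 plate axes in tool [[0.738, 0.0, -0.674], [-0.0, -1.0, -0.001], [-0.674, 0.001, -0.738]]
pos [0.53  0.124 0.093]
0.026 hole front edge top/bot [[320.0, 170.1], [319.7, 199.0], [319.8, 185.6]] head [[319.9 194.8]]
0.0275 hole front edge top/bot [[320.0, 167.7], [319.7, 197.2], [319.9, 183.5]] head [[319.9 194.8]]
0.029 hole front edge top/bot [[320.0, 165.3], [319.7, 195.3], [319.9, 181.4]] head [[319.9 194.8]]
0.031 hole front edge top/bot [[320.1, 161.9], [319.8, 192.8], [319.9, 178.5]] head [[319.9 194.8]]
```

View pics/w13c.png

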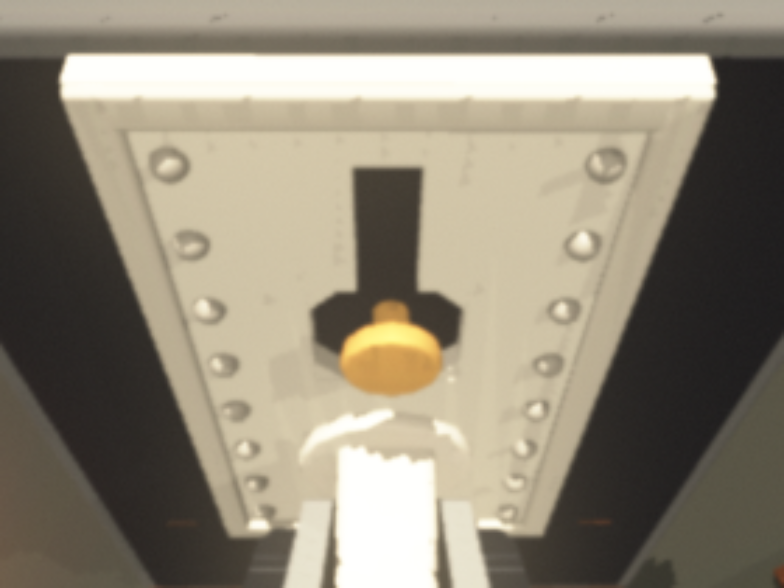

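Emit:
{"op": "servo_tool", "data": {
  "rows": [
    [0,0.03,0,-0.03,0],
    [0,-0.2,0,-0.22,0],
    [0,-0.2,0,-0.22,0],
    [0,-0.2,0,-0.22,0],
    [0,0,0,0,0]
  ]
}}

```text
clock: 28.8
tool_pos: [0.527, 0.1188, 0.1001]
orientation: [3.134, 0.033, 1.017]
wrist_force: [-0.1, -0.3, -2.8]
width: 0.0147
```

```bash
python3 p.py; python3 - <<'E'
from h import *
d=save('wrist','w14');cv2.imwrite('pics/w14c.png',cv2.resize(d['img'][40:270,180:460],None,fx=2.6,fy=2.6))
E
```

```text
28.8 z30 rel grip point cm [-1.585 -0.069  2.957] F [-0.207  0.03   2.782] w 0.014749954298237701 plate axes in tool [[0.739, 0.0, -0.674], [-0.0, -1.0, -0.0], [-0.674, 0.0, -0.739]]
pos [0.527 0.119 0.1  ]
```

View pics/w14c.png

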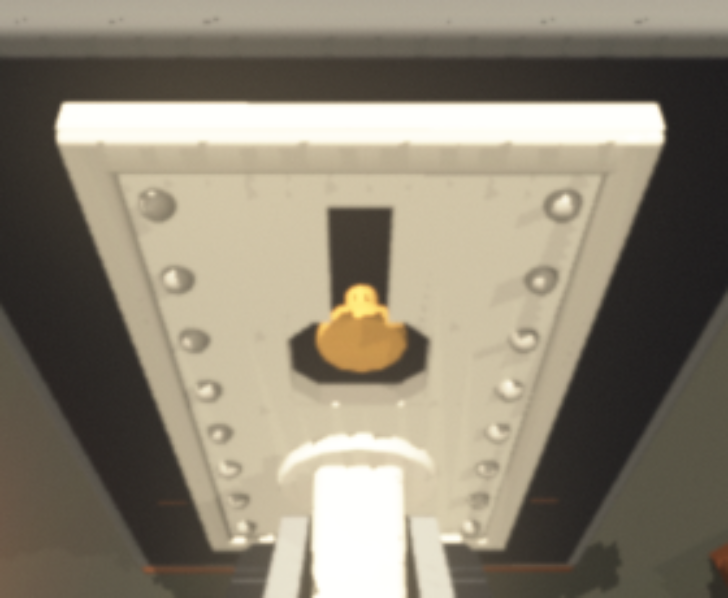

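Emit:
{"op": "servo_tool", "data": {
  "rows": [
    [0,-0.1,0,-0.3,0],
    [0,-0.25,0,-0.27,0],
    [0,-0.3,0,-0.4,0],
    [0,-0.5,0,-1.5,0],
    [0,-0.5,0,-3,0]
  ]
}}

```text
clock: 29.35
tool_pos: [0.5167, 0.1062, 0.1534]
orientation: [3.139, 0.037, 1.017]
wrist_force: [0.5, -0.3, -3.3]
width: 0.0151
```

```bash
python3 p.py;python3 -c "
from h import *
d=save('wrist','w15')
"; python3 st.py
```

```text
29.35 z30 rel grip point cm [0.239 0.144 8.231] F [0.156 0.605 3.27 ] w 0.015062671136333233 plate axes in tool [[0.736, 0.001, -0.677], [-0.003, -1.0, -0.004], [-0.677, 0.005, -0.736]]
pos [0.517 0.106 0.153]
clk 29.4 j [ 0.1158 -0.0629  1.9875 -0.033   1.2267  0.6807] 
pos [0.5207 0.1063 0.1612] F [3.5245 0.6885 1.3906] w 0.015065481797006945 
R cols x [ 0.5258  0.8501 -0.0302] y [ 0.8506 -0.5257  0.0119] z [-0.0058 -0.0319 -0.9995]
```

View pics/w15.png

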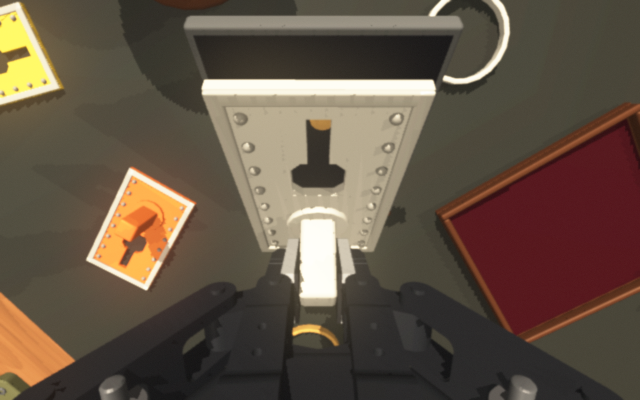

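Emit:
{"op": "servo_tool", "data": {
  "rows": [
    [0,-2,-0.8,-2.2,0],
    [0,-3.8,-1.6,-2,0],
    [0,-3.8,-1.6,-2,0],
    [0,-3.8,-1.6,-2,0],
    [0,-3.8,-1.6,-2,0]
  ]
}}

```text
clock: 29.9
tool_pos: [0.3671, 0.001, 0.2634]
orientation: [3.133, 0.033, 1.018]
wrist_force: [0.7, -0.8, -1.9]
width: 0.0153
```

```bash
python3 st.py; python3 -c "
from h import *
go([0.28,-.15,.3]); go([.08,-.42,.3])"
```

```text
clk 29.9 j [-0.1196 -0.5678  2.2    -0.0338  1.5161  0.4351] 
pos [0.3671 0.001  0.2634] F [ 0.7208 -0.8309 -1.9251] w 0.01527851453198029 
R cols x [ 0.5248  0.8506 -0.0334] y [ 0.8511 -0.5249  0.0082] z [-0.0105 -0.0327 -0.9994]
to [0.28, -0.15, 0.3] tool cm [-17.53   0.54  -3.08] rows 3.5621425798366744
to [0.08, -0.42, 0.3] tool cm [-51.    -2.31  -1.98] rows 10.217358831269944
```

Emit:
{"op": "servo_tool", "data": {
  "rows": [
    [0,-4.9,0,-0.4,0],
    [0,-4.9,0,-0.4,0],
    [0,-4.9,0,-0.3,0],
    [0,-4.9,-0.1,-0.3,0],
    [0,-4.9,-0.3,-0.2,0]
  ]
}}

```text
clock: 30.4
tool_pos: [0.2352, -0.2054, 0.2876]
orientation: [3.131, 0.035, 1.018]
wrist_force: [1.9, -1.2, -3.4]
width: 0.0149
```

Emit:
{"op": "servo_tool", "data": {
  "rows": [
    [0,-4.9,-0.4,0,0],
    [0,-4.9,-0.4,0,0],
    [0,-4.9,-0.4,0,0],
    [0,-4.9,-0.4,0,0],
    [0,-4.9,-0.4,0,0]
  ]
}}

```text
clock: 30.9
tool_pos: [0.0887, -0.4034, 0.2955]
orientation: [3.133, 0.036, 1.016]
wrist_force: [0.9, 0.7, -2.7]
width: 0.015
```

```bash
python3 st.py; python3 -c "
from h import *
go([-.25,-.65,.28]); go([-.4,-.8,.25])"
```

```text
clk 30.9 j [-1.4748 -0.4821  2.0934 -0.015   1.4963 -0.9189] 
pos [ 0.0887 -0.4034  0.2955] F [ 0.9092  0.705  -2.668 ] w 0.014993454032581191 
R cols x [ 0.5268  0.8492 -0.0361] y [ 0.8499 -0.5268  0.0087] z [-0.0117 -0.0353 -0.9993]
to [-0.25, -0.65, 0.28] tool cm [-38.73 -15.81   2.82] rows 8.386159749866277
to [-0.4, -0.8, 0.25] tool cm [-59.26 -20.68   6.52] rows 12.621662521024614
```

Emit:
{"op": "servo_tool", "data": {
  "rows": [
    [0,-4.6,-1.7,0.4,0],
    [0,-4.6,-1.7,0.5,0],
    [0,-4.6,-1.7,0.5,0],
    [0,-4.6,-1.7,0.5,0],
    [0,-4.6,-1.7,0.5,0]
  ]
}}

```text
clock: 31.4
tool_pos: [-0.1049, -0.5546, 0.2783]
orientation: [3.134, 0.036, 1.016]
wrist_force: [0.6, -0.1, -2.7]
width: 0.015
```

Emit:
{"op": "servo_tool", "data": {
  "rows": [
    [0,-4.6,-1.7,0.5,0],
    [0,-4.6,-1.7,0.5,0],
    [0,-4.6,-1.7,0.5,0],
    [0,-4.6,-1.7,0.5,0],
    [0,-4.6,-1.7,0.5,0]
  ]
}}

```text
clock: 31.9
tool_pos: [-0.2982, -0.7063, 0.2603]
orientation: [3.135, 0.035, 1.017]
wrist_force: [0.2, -0.6, -3.3]
width: 0.0153
```

```bash
python3 st.py
```

```text
clk 31.9 j [-2.0416  0.3475  1.3623  0.0039  1.3963 -1.4883] 
pos [-0.2982 -0.7063  0.2603] F [ 0.2025 -0.6314 -3.3326] w 0.015257267516100792 
R cols x [ 0.5258  0.8499 -0.0351] y [ 0.8505 -0.5259  0.0068] z [-0.0127 -0.0334 -0.9994]
```

Emit:
{"op": "servo_tool", "data": {
  "rows": [
    [0,-4.7,-1.2,0.2,0],
    [0,-4.7,-1.2,0.2,0],
    [0,-4.7,-1.2,0.2,0],
    [0,-4.7,-1.2,0.2,0],
    [0,-4,-0.5,0,0]
  ]
}}

```text
clock: 32.4
tool_pos: [-0.4639, -0.8716, 0.2589]
orientation: [3.136, 0.035, 1.015]
wrist_force: [0.2, -1.3, -2.8]
width: 0.0152
```

Emit:
{"op": "servo_tool", "data": {
  "rows": [
    [0,-3,0,0,0],
    [0,-4,0,0,0],
    [0,-5,0,0,0],
    [0,-5,0,0,0],
    [0,-5,0,0,0]
  ]
}}

```text
clock: 32.9
tool_pos: [-0.5101, -0.9356, 0.2301]
orientation: [3.129, 0.123, 1.016]
wrist_force: [0.4, -0.7, -2.9]
width: 0.0151
```

```bash
python3 st.py
```

```text
clk 32.9 j [-2.1232  1.2618  0.0287  0.012   1.7276 -1.5666] 
pos [-0.5101 -0.9356  0.2301] F [ 0.3686 -0.674  -2.9318] w 0.015062494002493194 
R cols x [ 0.5227  0.8436 -0.1232] y [ 0.8508 -0.5254  0.0121] z [-0.0545 -0.1111 -0.9923]
```

Emit:
{"op": "servo_tool", "data": {
  "rows": [
    [0,-5,0,-0.3,0],
    [0,-5,0,-0.2,0],
    [0,-5,0,0,0],
    [0,-5,0,0.1,0],
    [0,-5,0,0.3,0]
  ]
}}

```text
clock: 33.4
tool_pos: [-0.5407, -0.9664, 0.2322]
orientation: [3.122, 0.28, 1.014]
wrist_force: [0.2, 0.9, -2.8]
width: 0.0147
```

Emit:
{"op": "servo_tool", "data": {
  "rows": [
    [0,-5,0,0.4,0],
    [0,-5,0,0.5,0],
    [0,-5,0,0.7,0],
    [0,-4.9,0,0.8,0],
    [0,-4.9,0,1.0,0]
  ]
}}

```text
clock: 33.9
tool_pos: [-0.5684, -0.9962, 0.2324]
orientation: [3.115, 0.429, 1.01]
wrist_force: [0.2, 0.4, -3.6]
width: 0.0147
```

```bash
python3 st.py
```

```text
clk 33.9 j [-2.1432  1.2821  0.0262  0.032   1.4052 -1.5866] 
pos [-0.5684 -0.9962  0.2324] F [ 0.15    0.3556 -3.6113] w 0.014736438715515951 
R cols x [ 0.4838  0.7702 -0.4156] y [ 0.8524 -0.5223  0.0243] z [-0.1983 -0.366  -0.9092]
```

Emit:
{"op": "servo_tool", "data": {
  "rows": [
    [0,-4.9,0,1.1,0],
    [0,-4.8,0,1.2,0],
    [0,-4.8,0,1.3,0],
    [0,-4.8,0,1.4,0],
    [0,-4.7,0,1.5,0]
  ]
}}

```text
clock: 34.4
tool_pos: [-0.5925, -1.0235, 0.2391]
orientation: [3.108, 0.573, 1.005]
wrist_force: [-1.3, 1.0, -3.0]
width: 0.015
```

Emit:
{"op": "servo_tool", "data": {
  "rows": [
    [0,-4.7,0,1.7,0],
    [0,-4.6,0,1.8,0],
    [0,-4.6,0,1.9,0],
    [0,-4.5,0,2.0,0]
  ]
}}

```text
clock: 34.8
tool_pos: [-0.6093, -1.0433, 0.2484]
orientation: [3.102, 0.685, 1.0]
wrist_force: [-0.1, -0.3, -2.3]
width: 0.0148
```

```bash
python3 st.py
```

```text
clk 34.8 j [-2.154   1.3006  0.0265  0.0521  1.1302 -1.6026] 
pos [-0.6093 -1.0433  0.2484] F [-0.0651 -0.3106 -2.3154] w 0.01475641678192216 
R cols x [ 0.4183  0.6515 -0.6329] y [ 0.8542 -0.519   0.0304] z [-0.3086 -0.5534 -0.7737]
```

Emit:
{"op": "servo_tool", "data": {
  "rows": [
    [0,-4.4,0,2.2,0],
    [0,-4.3,0,2.4,0],
    [0,-4.2,0,2.5,0]
  ]
}}

```text
clock: 35.1
tool_pos: [-0.6206, -1.0574, 0.2531]
orientation: [3.098, 0.766, 0.996]
wrist_force: [0.4, 1.0, -2.7]
width: 0.0151
```

```bash
python3 st.py; python3 -c "
from h import *
d=save('wrist','w16')
go([-.2,-.6,.38])"
```

```text
clk 35.1 j [-2.1562  1.3098  0.0262  0.0592  1.0405 -1.608 ] 
pos [-0.6206 -1.0574  0.2531] F [ 0.4486  1.0137 -2.6542] w 0.015059130275693593 
R cols x [ 0.392   0.6046 -0.6934] y [ 0.8548 -0.5179  0.0317] z [-0.34   -0.6052 -0.7198]
to [-0.2, -0.6, 0.38] tool cm [ 35.29  12.68 -51.2 ] rows 12.69270275516801
```

View pics/w16.png

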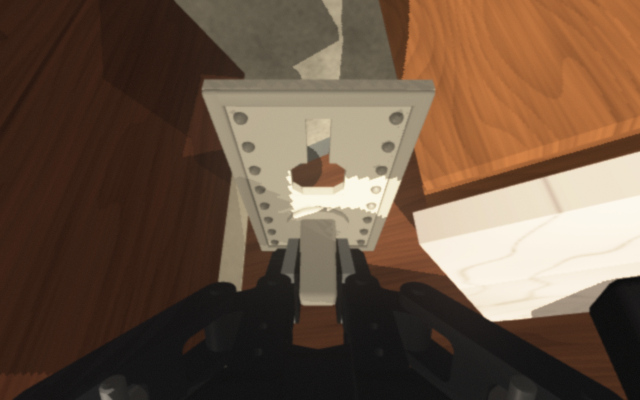

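```bash
python3 -c "
from h import *
go([-.1,-.7,.38])"
```

```text
to [-0.1, -0.7, 0.38] tool cm [ 33.17  26.41 -48.55] rows 12.89096638863703
```

Emit:
{"op": "servo_tool", "data": {
  "rows": [
    [0,1.5,1,-2,0],
    [0,2.6,2.1,-3.7,0],
    [0,2.6,2.1,-3.7,0],
    [0,2.6,2.1,-3.7,0],
    [0,2.6,2.1,-3.7,0]
  ]
}}

```text
clock: 35.65
tool_pos: [-0.4624, -0.9533, 0.2925]
orientation: [3.097, 0.765, 0.994]
wrist_force: [0.1, -1.3, -3.0]
width: 0.0152
```

Emit:
{"op": "servo_tool", "data": {
  "rows": [
    [0,2.6,2.1,-3.7,0],
    [0,2.6,2.1,-3.7,0],
    [0,2.6,2.1,-3.7,0],
    [0,2.6,2.1,-3.7,0],
    [0,2.6,2.1,-3.7,0]
  ]
}}

```text
clock: 36.15
tool_pos: [-0.2586, -0.8175, 0.3395]
orientation: [3.096, 0.766, 0.994]
wrist_force: [0.5, -0.7, -2.7]
width: 0.0147
```

```bash
python3 st.py; python3 -c "
from h import *
go([.22,-.45,.46])"
```

```text
clk 36.15 j [-1.9018  0.1787  1.5538 -0.2042  0.6607 -1.2311] 
pos [-0.2586 -0.8175  0.3395] F [ 0.4722 -0.7033 -2.7252] w 0.014724082657973132 
R cols x [ 0.3931  0.6043 -0.693 ] y [ 0.8545 -0.5184  0.0327] z [-0.3395 -0.605  -0.7202]
to [0.22, -0.45, 0.46] tool cm [ 32.67  22.25 -47.16] rows 12.307436781331301
```

```bash
cat >> h.py <<'E'
def vec(*legs):
    s=get_state(); R=Rn.from_euler('xyz',s['orientation']).as_matrix(); p=s['tool_pos']
    for q in legs:
        v=R.T@(np.array(q)-p)*100; n=int(np.ceil(np.linalg.norm(v)/4.95)); print(q,n,'x',(v/n).round(2)); p=np.array(q)
E
python3 -c "
from h import *
vec([.1,-.83,.42],[.43,-.65,.46],[.66,-.33,.44],[.673,-.095,.2])"
```

```text
[0.1, -0.83, 0.42] 8 x [ 0.97  3.94 -2.15]
[0.43, -0.65, 0.46] 8 x [ 2.63  2.37 -3.12]
[0.66, -0.33, 0.44] 8 x [ 3.72  0.38 -3.22]
[0.673, -0.095, 0.2] 7 x [ 4.48 -1.69  0.38]
```

Emit:
{"op": "servo_tool", "data": {
  "rows": [
    [0,1.0,3.9,-2.2,0],
    [0,1.0,3.9,-2.2,0],
    [0,1.0,3.9,-2.2,0],
    [0,1.0,3.9,-2.2,0],
    [0,1.0,3.9,-2.2,0]
  ]
}}

```text
clock: 36.65
tool_pos: [-0.0347, -0.8229, 0.3908]
orientation: [3.095, 0.766, 0.993]
wrist_force: [-0.4, -0.1, -3.4]
width: 0.0152
```

Emit:
{"op": "servo_tool", "data": {
  "rows": [
    [0,1.0,3.9,-2.2,0],
    [0,1.0,3.9,-2.2,0],
    [0,1.5,3.6,-2.4,0],
    [0,2.6,2.4,-3.1,0],
    [0,2.6,2.4,-3.1,0]
  ]
}}

```text
clock: 37.15
tool_pos: [0.1821, -0.7753, 0.4288]
orientation: [3.094, 0.765, 0.993]
wrist_force: [0.1, -0.0, -3.5]
width: 0.0149
```

Emit:
{"op": "servo_tool", "data": {
  "rows": [
    [0,2.6,2.4,-3.1,0],
    [0,2.6,2.4,-3.1,0],
    [0,2.6,2.4,-3.1,0],
    [0,2.6,2.4,-3.1,0],
    [0,2.6,2.4,-3.1,0]
  ]
}}

```text
clock: 37.65
tool_pos: [0.3882, -0.6646, 0.4547]
orientation: [3.093, 0.764, 0.993]
wrist_force: [0.1, -0.5, -4.4]
width: 0.015
```

```bash
python3 st.py; python3 -c "
from h import *
vec([.66,-.33,.44],[.673,-.095,.2])"
```

```text
clk 37.65 j [-0.8932  0.1757  1.3673 -0.7224  1.3284 -0.2533] 
pos [ 0.3882 -0.6646  0.4547] F [ 0.0508 -0.4669 -4.4148] w 0.015010497708085853 
R cols x [ 0.3943  0.605  -0.6917] y [ 0.855  -0.5175  0.0348] z [-0.3369 -0.6051 -0.7213]
[0.66, -0.33, 0.44] 9 x [ 3.55  0.65 -3.15]
[0.673, -0.095, 0.2] 7 x [ 4.48 -1.7   0.38]
```

Emit:
{"op": "servo_tool", "data": {
  "rows": [
    [0,3.55,0.65,-3.15,0],
    [0,3.55,0.65,-3.15,0],
    [0,3.55,0.65,-3.15,0],
    [0,3.55,0.65,-3.15,0],
    [0,3.55,0.65,-3.15,0]
  ]
}}

```text
clock: 38.15
tool_pos: [0.5387, -0.4783, 0.4461]
orientation: [3.093, 0.763, 0.993]
wrist_force: [0.3, -0.8, -3.3]
width: 0.0152
```

Emit:
{"op": "servo_tool", "data": {
  "rows": [
    [0,3.55,0.65,-3.15,0],
    [0,3.55,0.65,-3.15,0],
    [0,3.55,0.65,-3.15,0],
    [0,3.55,0.65,-3.15,0],
    [0,3,-0.5,-1,0]
  ]
}}

```text
clock: 38.65
tool_pos: [0.6721, -0.3021, 0.4269]
orientation: [3.09, 0.761, 0.994]
wrist_force: [-0.2, -1.5, -3.2]
width: 0.0154
```

```bash
python3 st.py; python3 -c "
from h import *
vec([.665,-.15,.3],[.673,-.095,.15])"
```

```text
clk 38.65 j [-0.2566  0.3539  1.1991 -0.7492  1.7522  0.2213] 
pos [ 0.6721 -0.3021  0.4269] F [-0.2216 -1.4791 -3.1906] w 0.015366299100250308 
R cols x [ 0.3952  0.607  -0.6895] y [ 0.8564 -0.5149  0.0377] z [-0.3321 -0.6054 -0.7233]
[0.665, -0.15, 0.3] 5 x [ 3.54 -1.78  0.04]
[0.673, -0.095, 0.15] 4 x [ 3.5  -0.68  1.81]
```

Emit:
{"op": "servo_tool", "data": {
  "rows": [
    [0,3.5,-1.75,0,0],
    [0,3.5,-1.75,0,0],
    [0,3.5,-1.75,0,0],
    [0,3.5,-1.75,0,0],
    [0,3.5,-1.75,0,0]
  ]
}}

```text
clock: 39.15
tool_pos: [0.6635, -0.1521, 0.3007]
orientation: [3.094, 0.761, 0.994]
wrist_force: [0.6, 0.3, -3.0]
width: 0.0151
```

Emit:
{"op": "servo_tool", "data": {
  "rows": [
    [0,3.5,-0.7,1.8,0],
    [0,3.5,-0.7,1.8,0],
    [0,2,-0.4,1.0,0],
    [0,0,0,0,0],
    [0,0,0,0,0]
  ]
}}

```text
clock: 39.65
tool_pos: [0.668, -0.118, 0.2063]
orientation: [3.095, 0.764, 0.994]
wrist_force: [-0.3, -1.1, -1.4]
width: 0.0146
```

```bash
python3 st.py; python3 -c "
from h import *
d=save('wrist','w17'); save('side','s17'); save('top','t17')"
```

```text
clk 39.65 j [-0.0178  0.4322  1.4692 -0.6591  1.6463  0.6295] 
pos [ 0.668  -0.118   0.2063] F [-0.3181 -1.1091 -1.4127] w 0.014605470234450958 
R cols x [ 0.394   0.6049 -0.692 ] y [ 0.8547 -0.5181  0.0337] z [-0.3381 -0.6047 -0.7211]
```

View pics/w17.png

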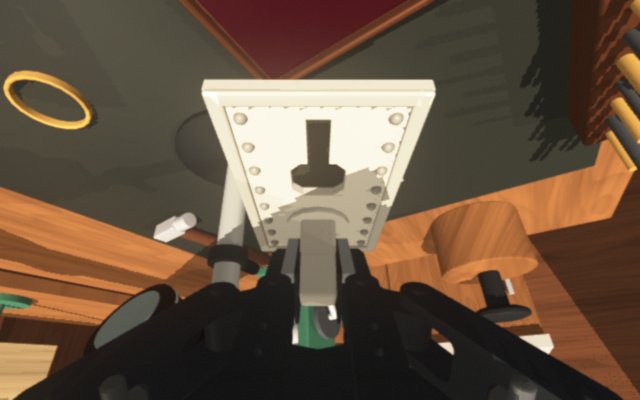

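View pics/s17.png

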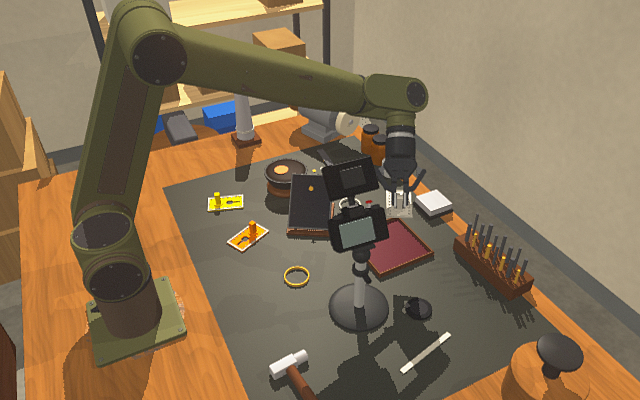

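```bash
python3 -c "
from h import *
vec([.672,-.092,.085],[.672,-.092,.05]); 
d=load('t17'); cv2.imwrite('pics/t17c.png',cv2.resize(d['img'][60:240,240:440],None,fx=4,fy=3.3))"
```

```text
[0.672, -0.092, 0.085] 3 x [ 3.41 -0.51  2.4 ]
[0.672, -0.092, 0.05] 1 x [ 2.42 -0.13  2.53]
```

View pics/t17c.png

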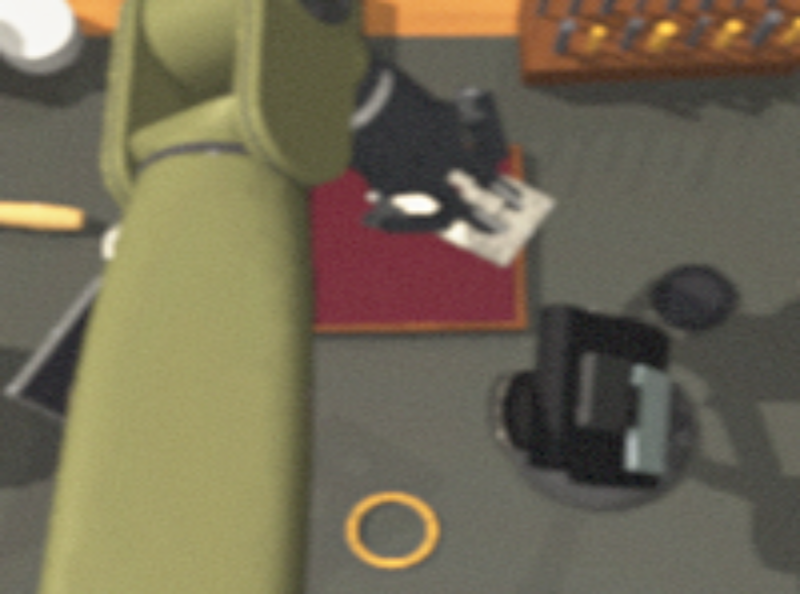

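Emit:
{"op": "servo_tool", "data": {
  "rows": [
    [0,3.4,-0.5,2.4,0],
    [0,3.4,-0.5,2.4,0],
    [0,3.4,-0.5,2.4,0],
    [0,0,0,0,0],
    [0,0,0,0,0]
  ]
}}

```text
clock: 40.3
tool_pos: [0.6707, -0.0922, 0.0833]
orientation: [3.096, 0.765, 0.994]
wrist_force: [0.8, -0.2, -2.2]
width: 0.0151
```

```bash
python3 st.py; python3 -c "
from h import *
vec([.672,-.092,.05]); save('wrist','w18'); save('side','s18')"
```

```text
clk 40.3 j [ 0.0163  0.5688  1.5051 -0.6433  1.5293  0.7583] 
pos [ 0.6707 -0.0922  0.0833] F [ 0.8059 -0.2365 -2.1876] w 0.01508268576570927 
R cols x [ 0.3932  0.6045 -0.6928] y [ 0.8546 -0.5183  0.0328] z [-0.3392 -0.605  -0.7204]
[0.672, -0.092, 0.05] 1 x [ 2.37 -0.01  2.34]
```

View pics/w18.png

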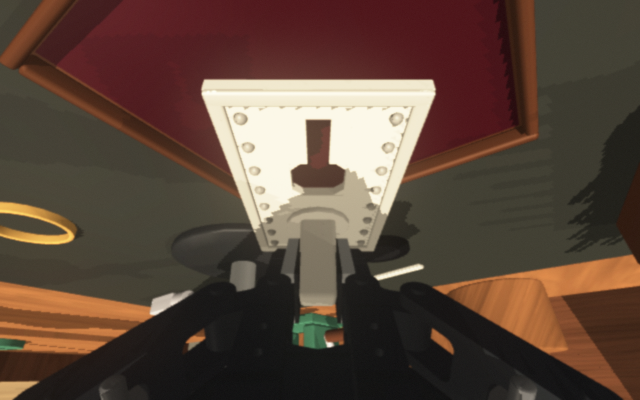

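Emit:
{"op": "servo_tool", "data": {
  "rows": [
    [0,1.3,-0.05,1.35,0],
    [0,1.2,-0.05,1.25,0],
    [0,0,0,0,0],
    [0,0,0,0,0]
  ]
}}

```text
clock: 40.8
tool_pos: [0.6694, -0.0917, 0.0445]
orientation: [3.101, 0.766, 0.997]
wrist_force: [-0.5, 0.7, -2.7]
width: 0.0152
```

```bash
cat > q.py <<'E'
from h import *
np.set_printoptions(precision=3,suppress=True)
s=get_state(); R=Rn.from_euler('xyz',s['orientation']).as_matrix()
n=R@np.array([-.675,0,-.738]); print(round(s['clock'],2),'pos',s['tool_pos'],'F',s['wrist_force'],'n',n)
C=np.array([[.738,0,-.675],[0,-1,0],[-.675,0,-.738]]) # cols u,v,n in tool: rows tool axes
A=np.array([[.738,0.,-.675],[0,-1.,0],[-.675,0,-.738]])
z30=s['tool_pos']+R@np.array([-.0004,-.0006,.0022-.005])
org=z30-R@A@np.array([-.022,0,.030])
for c in [(55,32),(55,-32),(-55,32),(-55,-32)]: print((org+R@A@np.array([c[0]/1e3,c[1]/1e3,0])).round(4),end=' ')
print('origin',org)
E
python3 q.py
```

```text
40.8 pos [ 0.669 -0.092  0.044] F [-0.495  0.675 -2.73 ] n [-0.012  0.037  0.999]
[ 0.683 -0.009  0.014] [ 0.737 -0.042  0.016] [ 0.625 -0.103  0.017] [ 0.68  -0.136  0.019] origin [ 0.681 -0.072  0.016]
```

Emit:
{"op": "servo_tool", "data": {
  "rows": [
    [0,0.21,0,0.22,0],
    [0,0.21,0,0.22,0],
    [0,0,0,0,0]
  ]
}}

```text
clock: 41.1
tool_pos: [0.6705, -0.0916, 0.0396]
orientation: [3.098, 0.765, 0.995]
wrist_force: [-0.0, 0.2, -3.1]
width: 0.0151
```

```bash
python3 q.py
```

```text
41.1 pos [ 0.67  -0.092  0.04 ] F [-0.039  0.236 -3.076] n [-0.015  0.037  0.999]
[ 0.684 -0.009  0.009] [ 0.739 -0.042  0.011] [ 0.627 -0.103  0.012] [ 0.681 -0.136  0.014] origin [ 0.683 -0.072  0.011]
```

Emit:
{"op": "servo_tool", "data": {
  "rows": [
    [0,0.1,0,0.1,0],
    [0,0,0,0,0]
  ]
}}

```text
clock: 41.3
tool_pos: [0.6706, -0.0917, 0.0384]
orientation: [3.097, 0.764, 0.995]
wrist_force: [-0.3, -0.7, -2.8]
width: 0.0152
```

```bash
python3 q.py
```

```text
41.3 pos [ 0.671 -0.092  0.038] F [-0.255 -0.656 -2.812] n [-0.015  0.037  0.999]
[ 0.684 -0.009  0.008] [ 0.739 -0.042  0.01 ] [ 0.627 -0.103  0.011] [ 0.681 -0.136  0.013] origin [ 0.683 -0.072  0.01 ]
```

Emit:
{"op": "servo_tool", "data": {
  "rows": [
    [0,0.1,0,0.1,0],
    [0,0,0,0,0]
  ]
}}

```text
clock: 41.5
tool_pos: [0.6705, -0.0917, 0.0368]
orientation: [3.098, 0.765, 0.995]
wrist_force: [0.1, -0.4, -2.7]
width: 0.0151
```

Emit:
{"op": "servo_tool", "data": {
  "rows": [
    [0,0.1,0,0.1,0],
    [0,0,0,0,0]
  ]
}}

```text
clock: 41.7
tool_pos: [0.6708, -0.0917, 0.0357]
orientation: [3.097, 0.765, 0.995]
wrist_force: [0.4, 0.3, -1.7]
width: 0.0153
```

```bash
python3 q.py
```

```text
41.7 pos [ 0.671 -0.092  0.036] F [ 0.386  0.263 -1.73 ] n [-0.015  0.037  0.999]
[ 0.684 -0.009  0.005] [ 0.739 -0.042  0.007] [ 0.627 -0.103  0.008] [ 0.682 -0.136  0.01 ] origin [ 0.683 -0.072  0.007]
```

Emit:
{"op": "servo_tool", "data": {
  "rows": [
    [0,0.1,0,0.1,0],
    [0,0,0,0,0]
  ]
}}

```text
clock: 41.9
tool_pos: [0.671, -0.0919, 0.0351]
orientation: [3.097, 0.765, 0.994]
wrist_force: [-1.7, -0.4, 1.5]
width: 0.0155
```

Emit:
{"op": "servo_tool", "data": {
  "rows": [
    [0,0.05,0,0.05,0],
    [0,0,0,0,0]
  ]
}}

```text
clock: 42.1
tool_pos: [0.6711, -0.092, 0.0347]
orientation: [3.096, 0.765, 0.994]
wrist_force: [-2.2, -1.9, 5.2]
width: 0.0153
```

```bash
python3 q.py
```

```text
42.1 pos [ 0.671 -0.092  0.035] F [-2.215 -1.862  5.217] n [-0.015  0.038  0.999]
[ 0.684 -0.009  0.004] [ 0.739 -0.042  0.006] [ 0.627 -0.103  0.007] [ 0.682 -0.136  0.009] origin [ 0.683 -0.073  0.006]
```

Emit:
{"op": "servo_tool", "data": {
  "rows": [
    [1.5,0,0,0,0],
    [1.6,0,0,0,0],
    [1.7,0,0,0,0],
    [2.0,0,0,0,0],
    [2.6,0,0,0,0]
  ]
}}

```text
clock: 42.6
tool_pos: [0.6706, -0.0914, 0.0331]
orientation: [3.098, 0.764, 0.995]
wrist_force: [-0.5, -0.1, 0.9]
width: 0.0262
```

```bash
python3 q.py; python3 -c "
from h import *
save('wrist','w19')"
```

```text
42.6 pos [ 0.671 -0.091  0.033] F [-0.477 -0.108  0.854] n [-0.014  0.037  0.999]
[ 0.684 -0.008  0.003] [ 0.739 -0.042  0.004] [ 0.627 -0.102  0.005] [ 0.681 -0.136  0.007] origin [ 0.683 -0.072  0.005]
```

View pics/w19.png

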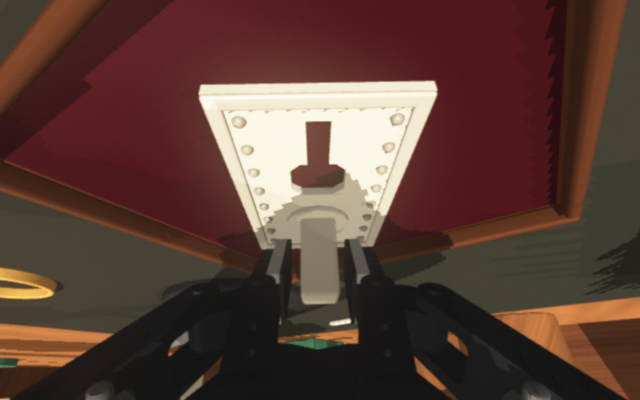

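Emit:
{"op": "servo_tool", "data": {
  "rows": [
    [4,0,0,0,0],
    [4,0,0,-1.5,0],
    [4,-0.5,0,-3,0],
    [4,-1,0,-4,0],
    [4,-1.5,0,-4.5,0]
  ]
}}

```text
clock: 43.15
tool_pos: [0.7027, -0.0301, 0.1483]
orientation: [3.101, 0.766, 0.997]
wrist_force: [0.3, -0.1, 0.1]
width: 0.0398
```

Emit:
{"op": "servo_tool", "data": {
  "rows": [
    [4,-2,0,-4.5,0],
    [4,-2,0,-4.5,0],
    [4,0,0,0,0],
    [4,0,0,0,0]
  ]
}}

```text
clock: 43.55
tool_pos: [0.7191, 0.0002, 0.2438]
orientation: [3.092, 0.761, 0.992]
wrist_force: [0.0, -0.3, -0.4]
width: 0.04
```

```bash
python3 st.py; python3 -c "
from h import *
save('wrist','w20');save('side','s20')"
```

```text
clk 43.55 j [ 0.1282  0.5388  1.2577 -0.6092  1.8099  0.6824] 
pos [0.7191 0.0002 0.2438] F [ 0.0156 -0.2938 -0.4197] w 0.039953330853267424 
R cols x [ 0.3961  0.6066 -0.6893] y [ 0.855  -0.5173  0.0361] z [-0.3347 -0.6037 -0.7236]
```

View pics/w20.png

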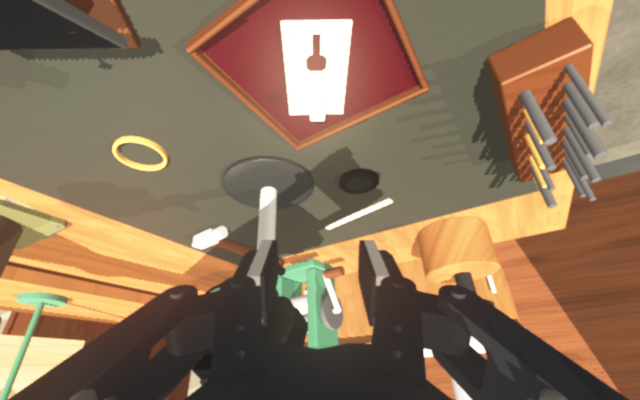

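View pics/s20.png

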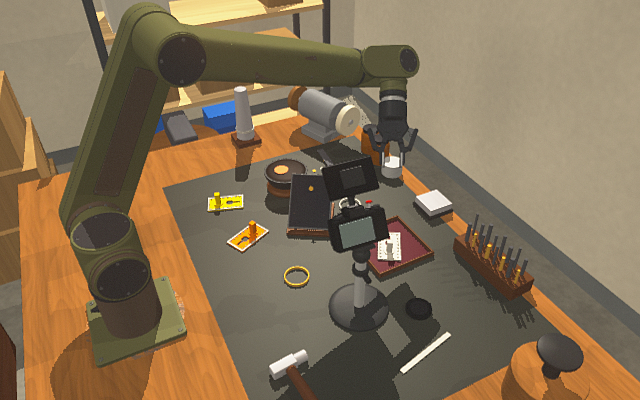

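The plate lies flat and peg up, well inside the tray: (316,70) in the wrist view, (390,247) in the side view. The robot is clear of everything and the bystanders are where they were.

```bash
python3 -c "
from h import *
print(close_job())"
```

```text
the job is handed in; nothing more can be done
None
```

The picture is taken, and the plate lies flat, peg up, in the tray. I handed the job in at 43.6 s of the 54 s allowed; no verdict was reported.

**Tilting the tool:** The moves can't tilt the tool directly, and an upright tool would have hit the lamp. I pulled against the edge of the arm's reach to make it lean.

**Picture:**
- **Press:** I pressed the release with the tool leaning 34°. The half-press lasted about 1.7 s, then I pressed right down (about 10 N felt) and let go. The cap sprang back, and I saw no sign of touching the lamp.
- **Half-press force:** It was not perfectly steady. It rose briefly to about 4.5 N, right at the second stage's threshold, and I eased it back to about 3 N before the full press. The cap hardly moved during this, under 0.2 mm by the tool reading.

**Plate:** I slid it about 29 mm up the slope and lifted it off with only its weight (about 3 N) on the wrist. I then tilted it level and set it on the felt with about 8 N of contact force.

**Last checks:** The wrist and side pictures show the plate well inside the tray, the other things where they were, and the gripper clear.

**Disagreements:**
- **Plate tilt:** The tool pose put the plate about 2° off level just before release; the pictures afterwards show it flat.
- **Force spike:** While swinging at full reach, the wrist force jumped once to about 56 N with nothing in contact, against the 120 N limit.
- **Joint 2:** It briefly read −1.025 rad, against a stated limit of −1.02. That may be rounding, but I can't rule out a slight overshoot.

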